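# Pack vials and cups into stack-nest trays

### The arm

A 6-joint arm with a two-finger parallel gripper is mounted at the origin on the work surface. World frame = base frame: x ahead of the robot, y to its left, z up, the work surface at z = 0. Lengths are in m, angles in rad, forces in N, time in s.
With the tool pointing down it reaches from about 0.25 to 0.775 m from the base axis. Payload 4 kg.
Tool frame: the origin (TCP) lies midway between the tips of the shut fingers; the grasp point (between the pads) lies 19 mm behind it; y points along the fingers, x is the direction in which the jaws open and shut, and the axes are right-handed (so a half turn about y gives the same grasp; the last joint's range is limited). The gripper opens to 94 mm and grips with 3 to 60 N. Pads are 16 mm wide; open, the fingers measure 119 mm over their backs; the gripper's body (75 mm by 177 mm) begins 78 mm behind the grasp point.
Start: joints at [-1.378, 0.087, 1.371, -0, 1.684, -0.103], TCP at [0.16, -0.526, 0.206] pointing down, gripper open.
Joint ranges: [-3.1, 3.1], [-0.76, 2.03], [0.27, 2.55], [-1.08, 4.22], [0.17, 2.65], [-2.57, 2.57]. Speed limits (rad/s): [2.79, 2.79, 3.14, 3.14, 3.14, 3.14].

### API

Orientations are given as [roll, pitch, yaw] about the fixed x, y, z axes, in that order (R = Rz(yaw) Ry(pitch) Rx(roll)).
In Python, from bench import robot, snapshot, camera_info, ticket gives the robot as it stands.
- The arm moves only by the shell command python3 -m creep 'ROWS'. ROWS is JSON, a list of rows, each an object with "slide": the shift along the tool's x, y, z in mm, a list of three; "roll": the turn about the tool's y in degrees; "grip": the closure, from 0 (fully open) to 1 (shut). In form: [{"slide": [x, y, z], "roll": roll, "grip": grip}, ...]. A call has 1 to 20 rows; each row is the pose to reach, as a shift and turn from the pose commanded when the call began, along the tool's axes at that moment; what a row does not reach only later rows make up. A row lasts 1/12 s, in which the tool goes at most 41.7 mm and 7.16 degrees, less where a joint would pass 70% of its speed; a pose out of reach is approached as far as the arm can. A call with a gripper value outside its range is refused whole. The fingers move at their own pace and stop on an object; the grip force is fixed at half the most. Time passes only in rows, so rows that repeat a pose let the fingers close. It gives the time, the measured TCP pose, the force and the opening at its end, in the units of the state.
- robot.get_obs(): the state, without advancing time (a new reading comes with each control period).
- snapshot(name): name is "scene" or "top"; returns the picture (400x640x3 uint8, red, green, blue); there is no depth.
- camera_info(name): a dict with "fx", "fy", "cx", "cy" (pixels), "cam_to_world" (4x4, takes a point from camera to world coordinates). Camera axes: x right, y down, z forward; pixel columns grow to the right and rows downward; lengths in m; the calibration is good to about 2 mm. A picture is of the moment at which its call begins. camera_info takes no time and is no camera call.
- ticket.close_job(): hands the job in, once; it reports no verdict.
The state is a dict: "time": time; "joint_positions": joint angles; "qvel": joint speeds; "joint_torque": joint torques, N m; "tool_pos": TCP position; "ee_rot": TCP orientation; "wrist_force": force on the tool from outside, world axes, zero at the start; "wrist_torque": the same for the moment, N m; "width": finger opening in m.
Only numpy, scipy, OpenCV 4.12 (cv2) and the standard library are available. Lean on these libraries where they do the work, as an engineer would, in place of code of your own. Each camera call takes 0.05 s, during which the arm holds its last target.

### The job

Pack up after the practical: lift every capped vial out of the aluminium block and stand it upright in the grey tray on the black mat. Then set the other grey tray squarely on top of it, turned end for end so that its feet stand on the lower tray's uprights instead of sinking between them, and never let it press on the vials. Finally stand the three steel cups, nested one inside another in size order, upright in the upper tray; leave everything else on the bench where it is.

Things in the scene. Friction and masses are not known exactly. Their poses are not given: they have to be found in the camera images.
- block: Fixed aluminium vial block, 150 mm (own x) x 104 mm (own y) x 50 mm high, with six round pockets 25.6 mm wide and 44 mm deep (their floor 6 mm above the table) in a 3 x 2 grid at own x = -48, 0, +48 mm and y = -24, +24 mm. Origin: centre of the underside.
- vial0: Capped amber glass vial (one of 2 to 4 present; absent ones read None), 66 mm high: body 24 mm in diameter and 44 mm high, then a black cap 18 mm in diameter and 22 mm high. At the start it stands in a pocket, its body sunk flush, only the cap above the block. 40 g. Origin: centre of the underside; z up its axis.
- vial1: Capped amber glass vial (one of 2 to 4 present; absent ones read None), 66 mm high: body 24 mm in diameter and 44 mm high, then a black cap 18 mm in diameter and 22 mm high. At the start it stands in a pocket, its body sunk flush, only the cap above the block. 40 g. Origin: centre of the underside; z up its axis.
- vial2: Capped amber glass vial (one of 2 to 4 present; absent ones read None), 66 mm high: body 24 mm in diameter and 44 mm high, then a black cap 18 mm in diameter and 22 mm high. At the start it stands in a pocket, its body sunk flush, only the cap above the block. 40 g. Origin: centre of the underside; z up its axis.
- vial3: Capped amber glass vial (one of 2 to 4 present; absent ones read None), 66 mm high: body 24 mm in diameter and 44 mm high, then a black cap 18 mm in diameter and 22 mm high. At the start it stands in a pocket, its body sunk flush, only the cap above the block. 40 g. Origin: centre of the underside; z up its axis.
- vial4: Capped amber glass vial (one of 2 to 4 present; absent ones read None), 66 mm high: body 24 mm in diameter and 44 mm high, then a black cap 18 mm in diameter and 22 mm high. At the start it stands in a pocket, its body sunk flush, only the cap above the block. 40 g. Origin: centre of the underside; z up its axis.
- tray_low: Lower grey plastic stack-nest tray, loose and empty on a fixed black rubber mat (250 x 100 x 3 mm). Box 144 mm long (own x), 68 mm wide (own y) outside, 136 x 60 mm inside; floor 4 mm thick; side walls 4 mm thick, 30 mm high; end walls 14 mm high. Lugs rise at its ends and feet stick out under them (see the points). Origin: centre of the underside; z up.
- tray_low_pair_end (a point): Middle of the lower tray's two-lug end, 95 mm along its +x, at seat height. Lugs lean outwards: TWO at the +x end (y = +-24 mm, 18 mm wide), ONE at the -x end (y = 0, 24 mm wide). Each has a flat seat 84 mm above the underside, 87 to 103 mm along x from the middle, and beyond it an end stop up to 92 mm high (108 mm from the middle).
- tray_up: Upper tray, of the same shape and size, 0.22 kg: stands empty on the bare table on the robot's right, pointing roughly (within 45 degrees) the same way as the lower tray. Turned end for end on the lower tray its feet stand on the three seats, its origin 84 mm above the lower's. Can be gripped across its 68 mm width at the middle of its side walls. Origin: centre of the underside; z up.
- tray_up_pair_end (a point): The same point of the upper tray's two-lug end, 95 mm along its own +x, 84 mm up. Both trays have feet flush with the underside, 14 mm wide, 6 mm thick, ends 100 mm from the middle: ONE at the +x end (y = 0), TWO at the -x end (y = +-24 mm). Set the same way round as the lower tray, they miss its lugs and the tray sinks down between them.
- cup_wide: Open round stainless-steel cup with straight sides: 50 mm outside and 44 mm inside diameter, 30 mm high, wall 3 mm, floor 3 mm thick. Stands upright on the table at the start. Origin: centre of the underside; z up its axis.
- cup_mid: Open round stainless-steel cup with straight sides: 38 mm outside and 32 mm inside diameter, 46 mm high, wall 3 mm, floor 3 mm thick. Stands upright on the table at the start. Origin: centre of the underside; z up its axis. It fits inside the wide cup.
- cup_tall: Open round stainless-steel cup with straight sides: 26 mm outside and 20 mm inside diameter, 62 mm high, wall 3 mm, floor 3 mm thick. Stands upright on the table at the start. Origin: centre of the underside; z up its axis. It fits inside the middle cup.
- amber1: Small amber bottle with a white cap, 32 mm wide, 62 mm high, far side of the table; a bystander, not part of the job. Origin: underside.
- amber2: Small amber bottle with a white cap, 32 mm wide, 62 mm high, near side of the table; a bystander, not part of the job. Origin: underside.
- spat: Thin steel lab spatula 155 mm long lying on the table; a bystander, not part of the job. Origin: underside.

How it is judged:
By the outcome, as a careful person would: the job done as asked, in the order asked, and still so for the second after the job is handed in, with the robot touching nothing.
Of vial0, vial1, vial2, vial3, vial4 only 2 to 4 are there at a start; the rules pass over those that are not, and their reading is None.
At some moment in a run one of cup_wide may be knocked a few centimetres aside while the robot is not near it.
It also fails if it takes over 210 s, if anything falls off the work surface, if the arm or the gripper's body presses on something with over 40 N, if the wrist force passes 120 N, or if a joint passes its speed limit or range.

## Working session

There is one attempt and no reset: what is moved stays moved. The work goes in short steps, Python scripts to look and compute and a shell command to move; the robot and the scene stay as the last step left them, time stands still between calls to the robot, and variables do not carry over. Pictures are saved under pics/ and viewed, and the job is handed in when it is done.

```bash
ls; mkdir -p pics
python3 - <<'E'
from bench import robot,snapshot,camera_info
import cv2,numpy as np
print(robot.get_obs())
for n in("scene","top"):
    im=snapshot(n);cv2.imwrite(f"pics/{n}0.png",im[:,:,::-1]);c=camera_info(n);print(n,c["fx"],c["fy"],c["cx"],c["cy"],np.round(c["cam_to_world"],4).tolist())
E
```

```text
pics
{'time': 0.0, 'joint_positions': array([-1.37808478e+00,  8.79816578e-02,  1.37222043e+00, -2.81419702e-06,
        1.68360359e+00, -1.03073933e-01]), 'qvel': array([-8.82543243e-05,  9.11179329e-04,  1.07665197e-03,  7.58499858e-04,
        1.67332138e-03, -1.60201961e-03]), 'joint_torque': array([-2.86756585e-04, -3.40186214e+01, -3.02427721e+01,  7.17862090e-02,
        3.31202452e-02, -1.54634722e-04]), 'tool_pos': array([ 0.16022468, -0.52558046,  0.20430678]), 'ee_rot': array([-1.57057141,  0.00220156, -1.27501091]), 'wrist_force': array([0.19880948, 0.09685524, 0.43172075]), 'wrist_torque': array([ 0.00374291, -0.00881206,  0.00380514]), 'width': 0.09397576937528557}
scene 370.42247575472265 370.42247575472265 318.05220211580337 200.06285281878093 [[-0.7934, 0.3903, -0.4671, 0.9638], [0.6085, 0.5274, -0.5929, 0.4944], [0.0149, -0.7546, -0.656, 0.6565], [0.0, 0.0, 0.0, 1.0]]
top 370.5868972597201 370.5868972597201 318.02054040873077 202.78744483140403 [[-0.0209, -0.995, 0.0975, 0.4756], [-0.9996, 0.0226, 0.0164, -0.0176], [-0.0185, -0.0971, -0.9951, 0.9888], [0.0, 0.0, 0.0, 1.0]]
```

View pics/scene0.png

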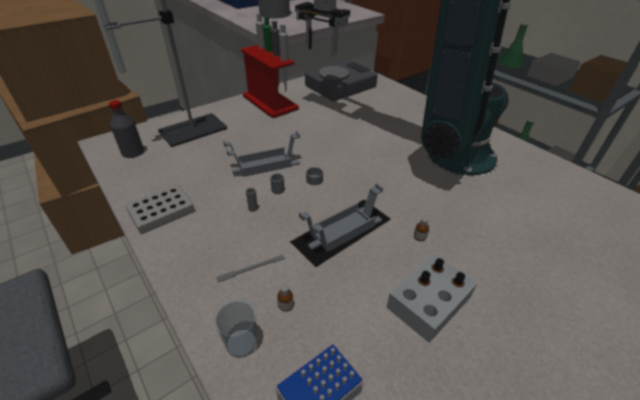

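View pics/top0.png

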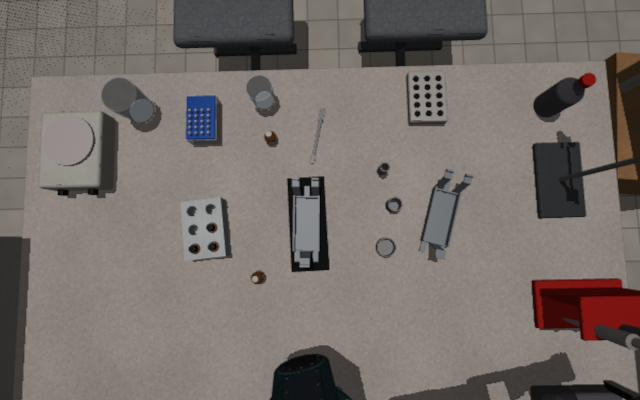

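```bash
cat > h.py <<'E'
from bench import robot,snapshot,camera_info
import cv2,numpy as np
def proj(n,P):
    c=camera_info(n);T=np.linalg.inv(c["cam_to_world"]);P=np.atleast_2d(P)
    q=P@T[:3,:3].T+T[:3,3]
    return np.c_[c["fx"]*q[:,0]/q[:,2]+c["cx"],c["fy"]*q[:,1]/q[:,2]+c["cy"]]
def back(n,u,v,z):
    c=camera_info(n);T=np.array(c["cam_to_world"])
    d=T[:3,:3]@np.array([(u-c["cx"])/c["fx"],(v-c["cy"])/c["fy"],1]);o=T[:3,3]
    return o+d*(z-o[2])/d[2]
def crop(im,x0,y0,x1,y1,k,f):
    cv2.imwrite(f,cv2.resize(im[y0:y1,x0:x1,::-1],None,fx=k,fy=k,interpolation=cv2.INTER_CUBIC))
E
python3 - <<'E'
from h import *
t=cv2.imread("pics/top0.png")[:,:,::-1];s=cv2.imread("pics/scene0.png")[:,:,::-1]
crop(t,170,150,335,290,4.8,"pics/t_a.png")
crop(t,360,145,480,270,4.8,"pics/t_b.png")
crop(s,200,120,400,260,4,"pics/s_a.png")
crop(s,370,200,500,340,4.2,"pics/s_b.png")
E
```

```text
(no output)
```

View pics/t_a.png

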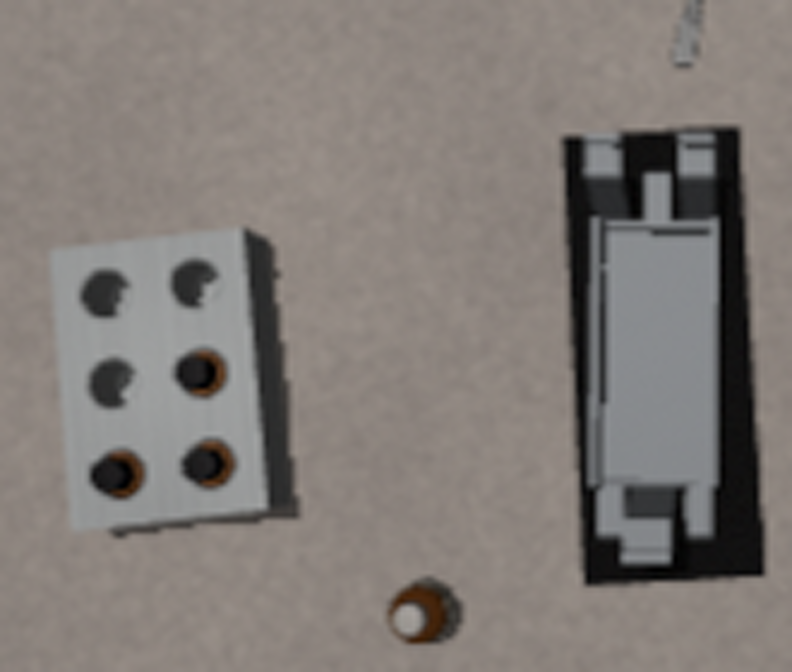

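View pics/t_b.png

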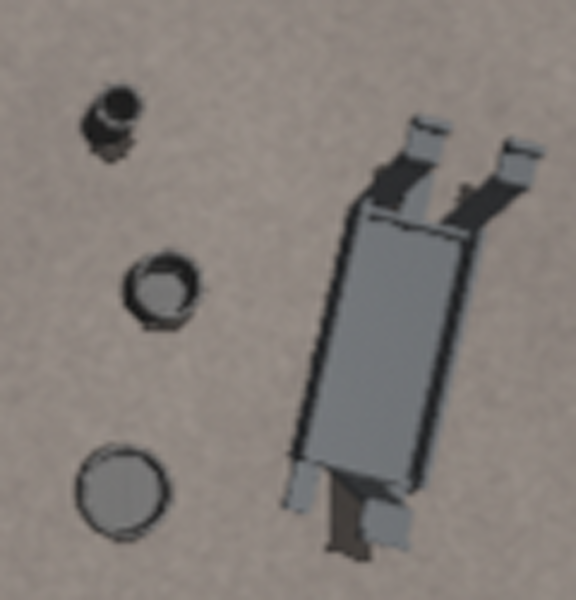

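View pics/s_a.png

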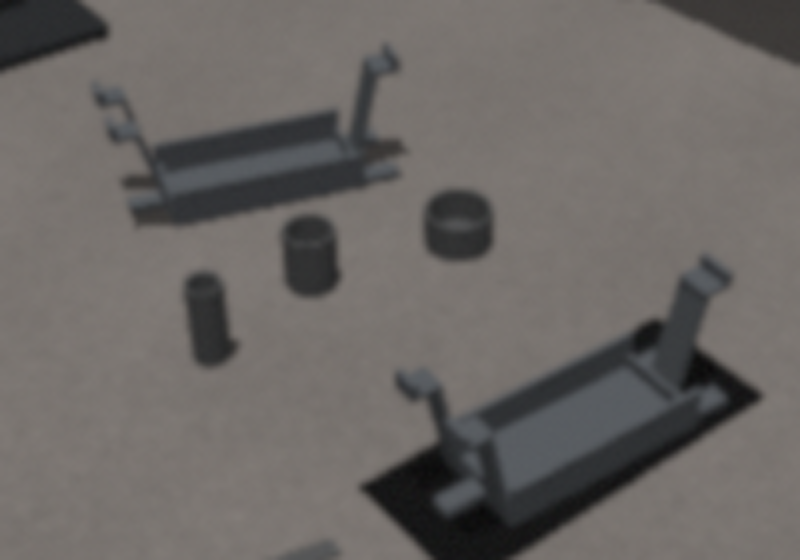

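View pics/s_b.png

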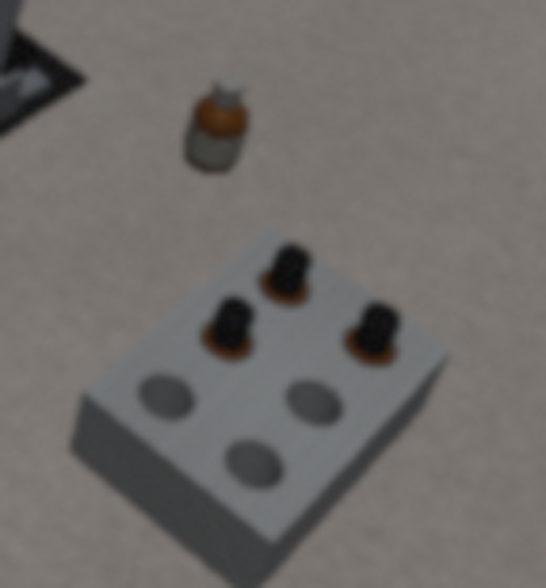

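```bash
cat > fit.py <<'E'
from h import *
from scipy.optimize import least_squares
def un(p,k,ox,oy): p=np.array(p,float);return (p+.5)/k-.5+np.array([ox,oy])
def pose(L,q,z0=0):
    L=np.array(L,float);c,s=np.cos(q[2]),np.sin(q[2])
    return np.c_[q[0]+c*L[:,0]-s*L[:,1],q[1]+s*L[:,0]+c*L[:,1],z0+L[:,2]]
def fit(obs,q0,z0=0):
    f=lambda q:np.concatenate([(proj(n,pose(L,q,z0))-uv).ravel() for n,L,uv in obs])
    r=least_squares(f,q0,loss="soft_l1");return r.x,np.round(f(r.x),1)
lug=np.array([[108,33,92],[108,15,92],[108,-15,92],[108,-33,92],[-108,12,92],[-108,-12,92]])/1000.
E
python3 - <<'E'
from fit import *
ta=lambda p:un(p,4.8,170,150); tb=lambda p:un(p,4.8,360,145); sa=lambda p:un(p,4,200,120); sb=lambda p:un(p,4.2,370,200)
t=ta([[50,250],[243,229],[268,512],[74,530]]); s=sb([[272,542],[85,393],[270,228],[447,355]])
# block corners order top TL(+x+y),TR(+x,-y),BR(-x,-y),BL ; own x/y unknown ->long side vertical in top
B=np.array([[75,52,50],[75,-52,50],[-75,-52,50],[-75,52,50]])/1000.
for nm,o in(("top",[("top",B,t)]),("scene",[("scene",B,s)]),("both",[("top",B,t),("scene",B,s)])):
    q,r=fit(o,[.45,.3,0]);print(nm,np.round(q*[1000,1000,57.3],1),r)
tl=ta([[585,135],[621,136],[680,135],[716,136],[620,563],[672,563]])
q,r=fit([("top",lug,tl)],[.45,.02,0],.003);print("low",np.round(q*[1000,1000,57.3],1),r); ql=q
tu=tb([[412,115],[450,124],[505,140],[545,150],[362,540],[405,550]])
q,r=fit([("top",lug,tu)],[.45,-.3,-.2],0);print("up",np.round(q*[1000,1000,57.3],1),r); qu=q
for nm,pt,ps,z in(("wide",(123,493),(458,212),.03),("mid",(163,286),(309,232),.046),("tall",(122,104),(203,287),.062)):
    print(nm,np.round(back("top",*tb(pt),z)*1000,1),np.round(back("scene",*sa(ps),z)*1000,1))
for nm,pt,ps in(("v1",(195,374),(238,305)),("v2",(203,464),(292,252)),("v3",(111,475),(380,312))):
    print(nm,np.round(back("top",*ta(pt),.072)*1000,1),np.round(back("scene",*sb(ps),.072)*1000,1))
# overlay wireframe of trays
def tray():
    S=[]
    b=lambda x0,x1,y0,y1,z:[[(x0,y0,z),(x1,y0,z)],[(x1,y0,z),(x1,y1,z)],[(x1,y1,z),(x0,y1,z)],[(x0,y1,z),(x0,y0,z)]]
    S+=b(-72,72,-34,34,0)+b(-72,72,-34,34,30)+b(-68,68,-30,30,4)
    for y,w,sg in((24,9,1),(-24,9,1),(0,12,-1)): S+=b(sg*87,sg*103,y-w,y+w,84)+b(sg*103,sg*108,y-w,y+w,92)
    for y,sg in((0,1),(24,-1),(-24,-1)): S+=b(sg*72,sg*100,y-7,y+7,6)
    return np.array(S)/1000.
S=tray()
for n in("top","scene"):
    im=cv2.imread(f"pics/{n}0.png");k=4
    im=cv2.resize(im,None,fx=k,fy=k,interpolation=cv2.INTER_CUBIC)
    for q,z in((ql,.003),(qu,0)):
        P=proj(n,pose(S.reshape(-1,3),q,z)).reshape(-1,2,2)
        for a,b_ in P: cv2.line(im,*[tuple(int(round(x*k+1.5)) for x in e) for e in(a,b_)],(0,255,0),1,cv2.LINE_AA)
    x0,y0,x1,y1=(280,150,480,290) if n=="top" else (210,120,400,270)
    cv2.imwrite(f"pics/ov_{n}.png",im[y0*k:y1*k,x0*k:x1*k])
E
```

```text
top [508.3 292.6   5.2] [ 0.2  0.1  0.2 -0.1  0.  -0.4 -0.4  0.5]
scene [509.2 292.1   4.8] [-0.   0.9 -0.8 -0.3 -0.2 -0.2  1.7 -0.6]
both [508.8 292.2   5. ] [ 0.4 -0.2  0.4 -0.2  0.1 -0.5 -0.4  0.2  0.3  0.9 -0.5 -0.3 -0.1 -0.3
  1.8 -0.8]
low [517.6  30.3  -1.6] [ 0.1 -0.1  0.  -0.3 -0.  -0.  -0.1 -0.2  0.4  0.3 -0.4  0.4]
up [ 527.2 -318.6  -15.9] [ 0.5  0.  -0.2 -0.   0.5 -0.3 -0.5 -0.6 -0.6  0.2  0.3  0.7]
wide [ 451.1 -171.5   30. ] [ 454.9 -172.    30. ]
mid [ 560.  -194.3   46. ] [ 562.2 -196.6   46. ]
tall [ 655.3 -173.7   62. ] [ 656.5 -170.2   62. ]
v1 [509.8 266.4  72. ] [507.9 265.7  72. ]
v2 [463.5 261.9  72. ] [461.6 260.4  72. ]
v3 [458.8 309.5  72. ] [457.5 308.6  72. ]
```

View pics/ov_top.png

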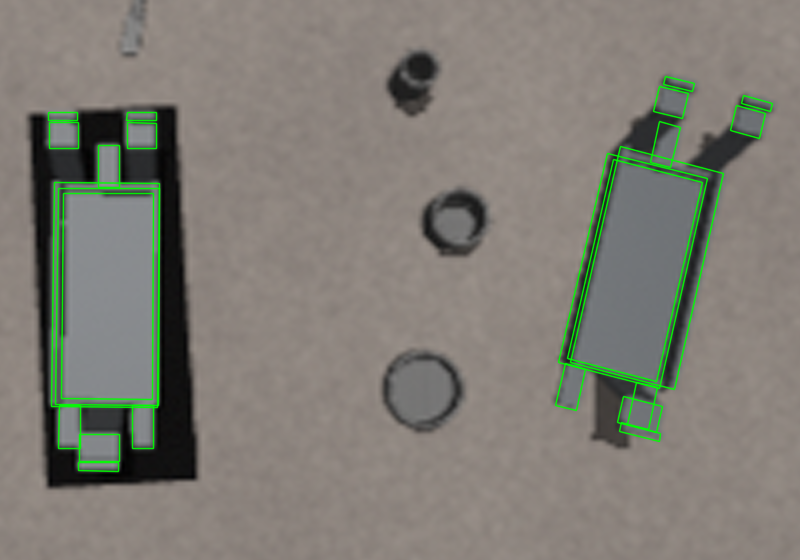

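View pics/ov_scene.png

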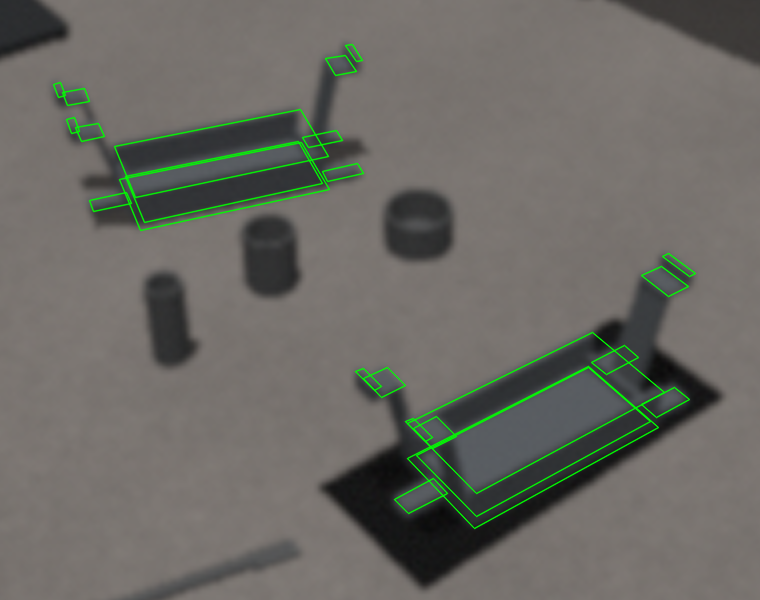

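```bash
cat > go.py <<'E'
import sys
from h import *
o=robot.get_obs();p=np.array(o["tool_pos"])*1000;yaw=o["ee_rot"][2]
t=[float(a) for a in sys.argv[1:4]];ty=np.deg2rad(float(sys.argv[4])) if len(sys.argv)>4 else yaw
d=np.array(t)-p;c,s=np.cos(yaw),np.sin(yaw)
print("slide",np.round([c*d[0]+s*d[1],-d[2],-s*d[0]+c*d[1]],1),"roll",round(np.rad2deg(yaw-ty),1),"len",round(np.linalg.norm(d)),
 "now",np.round(p,1),round(np.rad2deg(yaw),1),"w",round(o["width"]*1000,1),"F",np.round(o["wrist_force"],1),"t",round(o["time"],2))
E
python3 go.py 510 267 170 -88
```

```text
slide [-656.3   34.4  565.6] roll 14.9 len 867 now [ 160.2 -525.6  204.4] -73.1 w 94.2 F [ 0.  -0.4  0.2] t 0.1
```

```bash
python3 -m creep '[{"slide":[-330,15,280],"roll":15,"grip":0.57},{"slide":[-330,15,280],"roll":15,"grip":0.57},{"slide":[-330,15,280],"roll":15,"grip":0.57},{"slide":[-330,15,280],"roll":15,"grip":0.57},{"slide":[-330,15,280],"roll":15,"grip":0.57},{"slide":[-330,15,280],"roll":15,"grip":0.57},{"slide":[-330,15,280],"roll":15,"grip":0.57},{"slide":[-330,15,280],"roll":15,"grip":0.57},{"slide":[-330,15,280],"roll":15,"grip":0.57},{"slide":[-330,15,280],"roll":15,"grip":0.57},{"slide":[-330,15,280],"roll":15,"grip":0.57},{"slide":[-330,15,280],"roll":15,"grip":0.57}]'; python3 go.py 510 267 170 -88
```

```text
time: 1.1
tool_pos: [0.3325, -0.1256, 0.19]
ee_rot: [-1.571, 0.001, -1.53]
wrist_force: [0.4, 0.4, -0.3]
width: 0.0401
slide [-385.1   20.   193.3] roll 0.3 len 431 now [ 332.5 -125.6  190. ] -87.7 w 40.1 F [ 0.4  0.4 -0.3] t 1.1
```

```bash
python3 -m creep '[{"slide":[-385,20,193],"roll":0.3,"grip":0.57},{"slide":[-385,20,193],"roll":0.3,"grip":0.57},{"slide":[-385,20,193],"roll":0.3,"grip":0.57},{"slide":[-385,20,193],"roll":0.3,"grip":0.57},{"slide":[-385,20,193],"roll":0.3,"grip":0.57},{"slide":[-385,20,193],"roll":0.3,"grip":0.57},{"slide":[-385,20,193],"roll":0.3,"grip":0.57},{"slide":[-385,20,193],"roll":0.3,"grip":0.57},{"slide":[-385,20,193],"roll":0.3,"grip":0.57},{"slide":[-385,20,193],"roll":0.3,"grip":0.57},{"slide":[-385,20,193],"roll":0.3,"grip":0.57},{"slide":[-385,20,193],"roll":0.3,"grip":0.57}]'; python3 go.py 510 267 95 -88
python3 - <<'E'
from h import *
for n in("top","scene"):
    im=snapshot(n)
    p=np.array(robot.get_obs()["tool_pos"]);print(n,proj(n,p))
    crop(im,*((160,130,340,290) if n=="top" else (340,120,520,320)),*((4,) if n=="top" else(3,)),f"pics/h1_{n}.png")
E
```

```text
time: 2.1
tool_pos: [0.5127, 0.2641, 0.1683]
ee_rot: [-1.573, -0.001, -1.54]
wrist_force: [-0.6, -0.2, 0.4]
width: 0.0403
slide [-3.  73.3 -2.7] roll -0.2 len 73 now [512.7 264.1 168.3] -88.2 w 40.3 F [-0.6 -0.2  0.4] t 2.1
top [[198.67705239 225.09219415]]
scene [[434.03605965 237.88623131]]
```

View pics/h1_top.png

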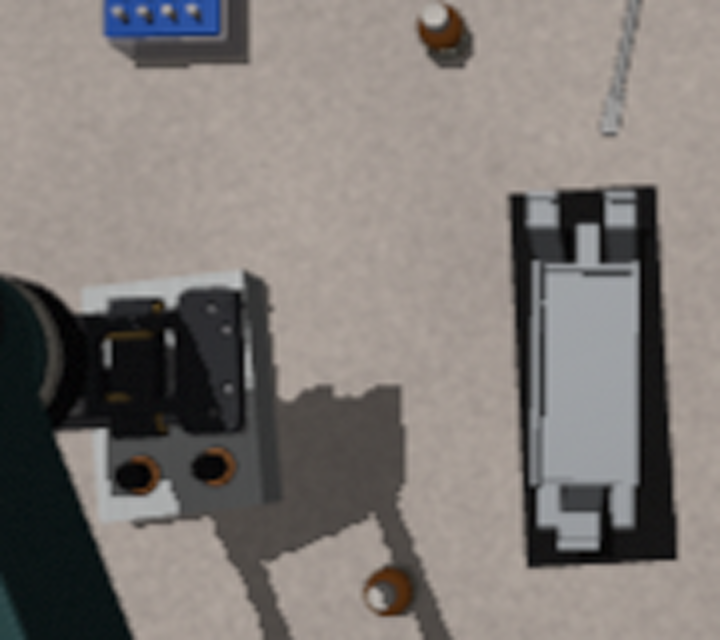

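View pics/h1_scene.png

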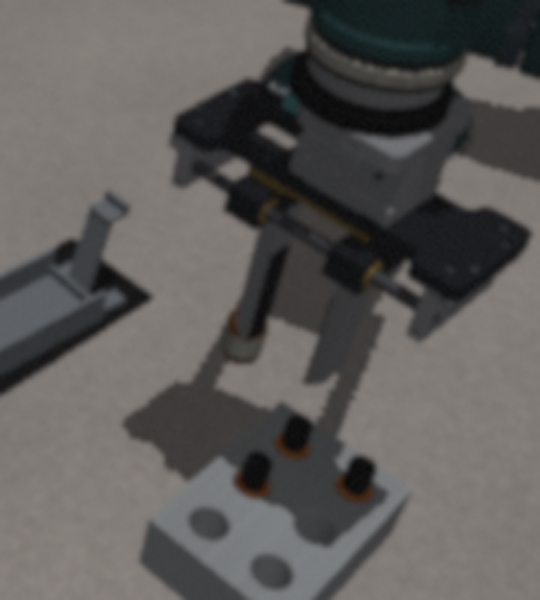

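```bash
python3 go.py 510 267 56 -88; python3 -m creep '[{"slide":[-3,35,-3],"roll":0,"grip":0.57},{"slide":[-3,70,-3],"roll":0,"grip":0.57},{"slide":[-3,100,-3],"roll":0,"grip":0.57},{"slide":[-3,106,-3],"roll":0,"grip":0.57},{"slide":[-3,112,-3],"roll":0,"grip":0.57},{"slide":[-3,112,-3],"roll":0,"grip":0.57},{"slide":[-3,112,-3],"roll":0,"grip":0.57},{"slide":[-3,112,-3],"roll":0,"grip":0.57}]';  python3 go.py 510 267 56 -88;python3 - <<'E'
from h import *
im=snapshot("scene")
crop(im,370,170,500,320,4,f"pics/h2_scene.png")
E
```

```text
slide [ -5.8 113.4  -1.8] roll -0.4 len 114 now [511.9 261.3 169.4] -88.4 w 40.2 F [0.2 0.5 0.3] t 2.2
time: 2.87
tool_pos: [0.5104, 0.2656, 0.0613]
ee_rot: [-1.566, 0.001, -1.543]
wrist_force: [-0.1, 0.4, 0.2]
width: 0.0407
slide [-1.4  5.3 -0.4] roll -0.4 len 5 now [510.4 265.6  61.3] -88.4 w 40.7 F [-0.1  0.4  0.2] t 2.87
```

View pics/h2_scene.png

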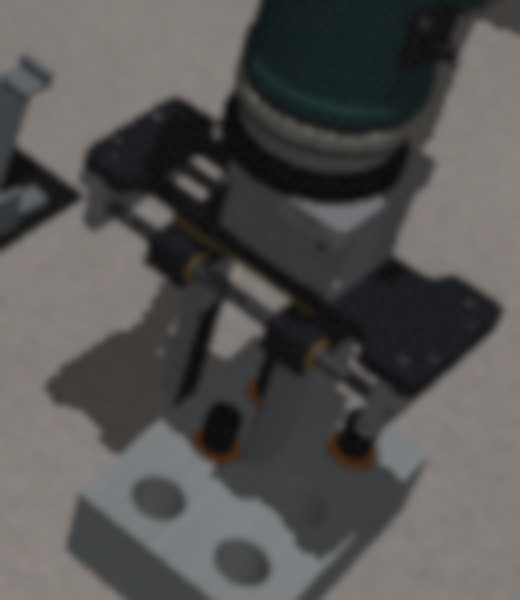

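```bash
python3 -m creep '[{"slide":[-1,3,0],"roll":0,"grip":0.57},{"slide":[-1,6,0],"roll":0,"grip":0.57},{"slide":[-1,6,0],"roll":0,"grip":0.57},{"slide":[-1,6,0],"roll":0,"grip":0.57}]';python3 -m creep '[{"slide":[0,0,0],"roll":0,"grip":0.57}]';python3 -m creep '[{"slide":[0,0,0],"roll":0,"grip":0.57}]'
```

```text
time: 3.25
tool_pos: [0.5084, 0.2664, 0.0521]
ee_rot: [-1.571, -0.0, -1.542]
wrist_force: [0.7, 0.4, -0.3]
width: 0.0403
time: 3.33
tool_pos: [0.5086, 0.2664, 0.0523]
ee_rot: [-1.571, -0.0, -1.542]
wrist_force: [-0.1, 0.4, 0.1]
width: 0.0402
time: 3.42
tool_pos: [0.5086, 0.2664, 0.0524]
ee_rot: [-1.571, -0.0, -1.542]
wrist_force: [0.3, 0.1, -0.5]
width: 0.0403
```

```bash
python3 -m creep '[{"slide":[0,0,0],"roll":0,"grip":0.8},{"slide":[0,0,0],"roll":0,"grip":1},{"slide":[0,0,0],"roll":0,"grip":1},{"slide":[0,0,0],"roll":0,"grip":1},{"slide":[0,0,0],"roll":0,"grip":1},{"slide":[0,0,0],"roll":0,"grip":1}]'; python3 -m creep '[{"slide":[0,-10,0],"roll":0,"grip":1},{"slide":[0,-25,0],"roll":0,"grip":1},{"slide":[0,-50,0],"roll":0,"grip":1},{"slide":[0,-80,0],"roll":0,"grip":1},{"slide":[0,-110,0],"roll":0,"grip":1},{"slide":[0,-110,0],"roll":0,"grip":1},{"slide":[0,-110,0],"roll":0,"grip":1},{"slide":[0,-110,0],"roll":0,"grip":1}]'; python3 go.py 476.5 31.5 162 ;python3 - <<'E'
from h import *
im=snapshot("scene")
crop(im,370,120,500,320,3.5,f"pics/h3_scene.png")
E
```

```text
time: 3.92
tool_pos: [0.5087, 0.2669, 0.0525]
ee_rot: [-1.571, 0.001, -1.542]
wrist_force: [0.5, 2.4, -0.6]
width: 0.0173
time: 4.58
tool_pos: [0.5082, 0.266, 0.1621]
ee_rot: [-1.572, -0.001, -1.542]
wrist_force: [0.2, -0.6, -0.9]
width: 0.0174
slide [ 2.335e+02  1.000e-01 -3.840e+01] roll 0.0 len 237 now [508.2 266.  162.1] -88.4 w 17.4 F [ 0.2 -0.6 -0.9] t 4.58
```

View pics/h3_scene.png

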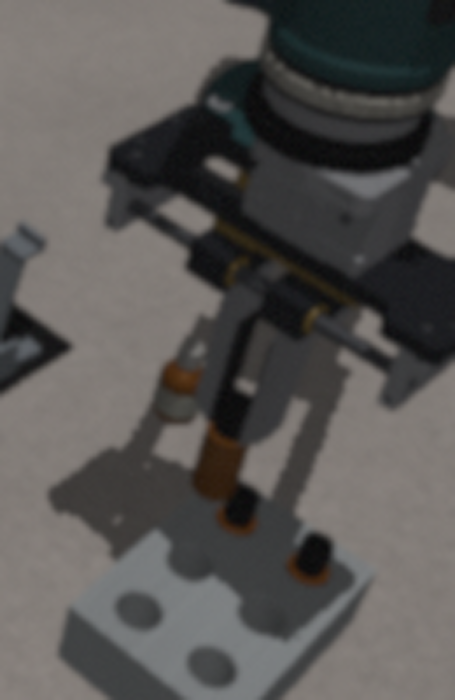

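```bash
python3 go.py 557.6 29.2 162 ; python3 -m creep '[{"slide":[235,0,44],"roll":0,"grip":1},{"slide":[235,0,44],"roll":0,"grip":1},{"slide":[235,0,44],"roll":0,"grip":1},{"slide":[235,0,44],"roll":0,"grip":1},{"slide":[235,0,44],"roll":0,"grip":1},{"slide":[235,0,44],"roll":0,"grip":1},{"slide":[235,0,44],"roll":0,"grip":1},{"slide":[235,0,44],"roll":0,"grip":1},{"slide":[235,0,44],"roll":0,"grip":1},{"slide":[235,0,44],"roll":0,"grip":1}]';python3 go.py 557.6 29.2 55
```

```text
slide [237.9  -1.1  43.1] roll 0.0 len 242 now [507.7 265.8 160.9] -88.4 w 17.3 F [ 0.3  0.8 -1. ] t 4.63
time: 5.47
tool_pos: [0.5586, 0.034, 0.1614]
ee_rot: [-1.573, 0.0, -1.541]
wrist_force: [-0.3, 0.7, 0.4]
width: 0.0173
slide [  4.7 106.4  -1.2] roll 0.0 len 107 now [558.6  34.  161.4] -88.3 w 17.3 F [-0.3  0.7  0.4] t 5.47
```

```bash
python3 -m creep '[{"slide":[3,30,0],"roll":0,"grip":1},{"slide":[3,60,0],"roll":0,"grip":1},{"slide":[3,85,0],"roll":0,"grip":1},{"slide":[3,98,0],"roll":0,"grip":1},{"slide":[3,102,0],"roll":0,"grip":1},{"slide":[3,104,0],"roll":0,"grip":1},{"slide":[3,104,0],"roll":0,"grip":1},{"slide":[3,104,0],"roll":0,"grip":1}]';python3 go.py 557.6 29.2 54
```

```text
time: 6.13
tool_pos: [0.5605, 0.0303, 0.06]
ee_rot: [-1.568, -0.0, -1.541]
wrist_force: [0.9, 0.1, -0.3]
width: 0.0173
slide [ 1.   6.  -2.9] roll 0.0 len 7 now [560.5  30.3  60. ] -88.3 w 17.3 F [ 0.9  0.1 -0.3] t 6.13
```

```bash
python3 -m creep '[{"slide":[0,1,-2],"roll":0,"grip":1},{"slide":[0,1,-2],"roll":0,"grip":1},{"slide":[0,1,-2],"roll":0,"grip":1},{"slide":[0,1,-2],"roll":0,"grip":1}]';python3 go.py 557.6 29.2 54
```

```text
time: 6.47
tool_pos: [0.5578, 0.0296, 0.0581]
ee_rot: [-1.57, -0.0, -1.542]
wrist_force: [-0.4, -0.3, -0.2]
width: 0.0169
slide [ 0.4  4.1 -0.2] roll 0.0 len 4 now [557.8  29.6  58.1] -88.4 w 16.9 F [-0.4 -0.3 -0.2] t 6.47
```

```bash
python3 -m creep '[{"slide":[0,2,0],"roll":0,"grip":1},{"slide":[0,4,0],"roll":0,"grip":1},{"slide":[0,4,0],"roll":0,"grip":1},{"slide":[0,4,0],"roll":0,"grip":1},{"slide":[0,4,0],"roll":0,"grip":1}]';python3 go.py 557.6 29.2 54
```

```text
time: 6.88
tool_pos: [0.5577, 0.0297, 0.0537]
ee_rot: [-1.57, -0.0, -1.542]
wrist_force: [0.3, 0.2, 1.1]
width: 0.0171
slide [ 0.5 -0.3 -0.1] roll 0.0 len 1 now [557.7  29.7  53.7] -88.4 w 17.1 F [0.3 0.2 1.1] t 6.88
```

Contact height reached; release, and go up, then towards v2.

```bash
python3 -m creep '[{"slide":[0,0,0],"roll":0,"grip":0.8},{"slide":[0,0,0],"roll":0,"grip":0.57},{"slide":[0,0,0],"roll":0,"grip":0.57},{"slide":[0,0,0],"roll":0,"grip":0.57},{"slide":[0,0,0],"roll":0,"grip":0.57},{"slide":[0,-20,0],"roll":0,"grip":0.57},{"slide":[0,-60,0],"roll":0,"grip":0.57},{"slide":[0,-100,0],"roll":0,"grip":0.57},{"slide":[0,-100,0],"roll":0,"grip":0.57},{"slide":[0,-100,0],"roll":0,"grip":0.57}]';python3 go.py 462 264 155 -88.4;python3 - <<'E'
from h import *
im=snapshot("scene")
crop(im,250,120,450,290,3.5,f"pics/h4_scene.png")
E
```

```text
time: 7.72
tool_pos: [0.5596, 0.0296, 0.1572]
ee_rot: [-1.563, -0.001, -1.542]
wrist_force: [-0.3, -0.6, -0.4]
width: 0.0405
slide [-237.1    2.2  -90.8] roll 0.1 len 254 now [559.6  29.6 157.2] -88.3 w 40.5 F [-0.3 -0.6 -0.4] t 7.72
```

View pics/h4_scene.png

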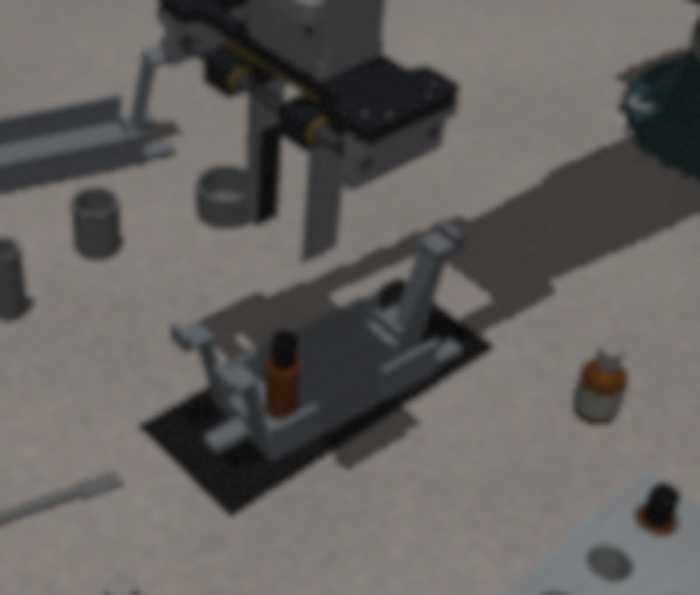

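```bash
python3 -m creep '[{"slide":[-236,0,-90],"roll":0,"grip":0.57},{"slide":[-236,0,-90],"roll":0,"grip":0.57},{"slide":[-236,0,-90],"roll":0,"grip":0.57},{"slide":[-236,0,-90],"roll":0,"grip":0.57},{"slide":[-236,0,-90],"roll":0,"grip":0.57},{"slide":[-236,0,-90],"roll":0,"grip":0.57},{"slide":[-236,0,-90],"roll":0,"grip":0.57},{"slide":[-236,0,-90],"roll":0,"grip":0.57},{"slide":[-236,0,-90],"roll":0,"grip":0.57},{"slide":[-236,0,-90],"roll":0,"grip":0.57},{"slide":[-236,0,-90],"roll":0,"grip":0.57}]';python3 go.py 462 263 52.5
```

```text
time: 8.68
tool_pos: [0.4612, 0.2614, 0.1527]
ee_rot: [-1.572, -0.001, -1.545]
wrist_force: [-0.0, 0.5, -0.4]
width: 0.0405
slide [ -1.5 100.2   0.8] roll 0.0 len 100 now [461.2 261.4 152.7] -88.5 w 40.5 F [-0.   0.5 -0.4] t 8.68
```

```bash
python3 -m creep '[{"slide":[0,35,1],"roll":0,"grip":0.57},{"slide":[0,65,1],"roll":0,"grip":0.57},{"slide":[0,85,1],"roll":0,"grip":0.57},{"slide":[0,92,1],"roll":0,"grip":0.57},{"slide":[0,95,1],"roll":0,"grip":0.57},{"slide":[0,95,1],"roll":0,"grip":0.57},{"slide":[0,95,1],"roll":0,"grip":0.57},{"slide":[0,95,1],"roll":0,"grip":0.57},{"slide":[0,95,1],"roll":0,"grip":0.57}]';python3 go.py 462 263 52.5
```

```text
time: 9.43
tool_pos: [0.4629, 0.2635, 0.0602]
ee_rot: [-1.568, 0.001, -1.542]
wrist_force: [-0.1, 0.3, -0.1]
width: 0.0405
slide [ 0.4  7.7 -0.9] roll 0.0 len 8 now [462.9 263.5  60.2] -88.4 w 40.5 F [-0.1  0.3 -0.1] t 9.43
```

```bash
python3 -m creep '[{"slide":[0,4,0],"roll":0,"grip":0.57},{"slide":[0,6,0],"roll":0,"grip":0.57},{"slide":[0,6,0],"roll":0,"grip":0.57},{"slide":[0,6,0],"roll":0,"grip":0.57},{"slide":[0,6,0],"roll":0,"grip":0.57}]';python3 go.py 462 263 52.5
```

```text
time: 9.85
tool_pos: [0.4616, 0.2631, 0.0524]
ee_rot: [-1.571, -0.0, -1.542]
wrist_force: [-0.1, -0.2, 0.9]
width: 0.0407
slide [ 0.1 -0.1  0.3] roll 0.0 len 0 now [461.6 263.1  52.4] -88.3 w 40.7 F [-0.1 -0.2  0.9] t 9.85
```

Close, lift; then carry to tray own x = 0 (517.6, 30.3).

```bash
python3 -m creep '[{"slide":[0,0,0],"roll":0,"grip":0.8},{"slide":[0,0,0],"roll":0,"grip":1},{"slide":[0,0,0],"roll":0,"grip":1},{"slide":[0,0,0],"roll":0,"grip":1},{"slide":[0,0,0],"roll":0,"grip":1},{"slide":[0,0,0],"roll":0,"grip":1},{"slide":[0,-10,0],"roll":0,"grip":1},{"slide":[0,-25,0],"roll":0,"grip":1},{"slide":[0,-50,0],"roll":0,"grip":1},{"slide":[0,-80,0],"roll":0,"grip":1},{"slide":[0,-110,0],"roll":0,"grip":1},{"slide":[0,-110,0],"roll":0,"grip":1},{"slide":[0,-110,0],"roll":0,"grip":1},{"slide":[0,-110,0],"roll":0,"grip":1},{"slide":[0,-110,0],"roll":0,"grip":1},{"slide":[0,-110,0],"roll":0,"grip":1}]'; python3 go.py 517.6 30.3 162
```

```text
time: 11.18
tool_pos: [0.4607, 0.2626, 0.1604]
ee_rot: [-1.574, -0.002, -1.542]
wrist_force: [-0.5, 0.2, -0.6]
width: 0.0171
slide [233.8  -1.6  50.2] roll 0.0 len 239 now [460.7 262.6 160.4] -88.4 w 17.1 F [-0.5  0.2 -0.6] t 11.18
```

```bash
python3 -m creep '[{"slide":[234,0,50],"roll":0,"grip":1},{"slide":[234,0,50],"roll":0,"grip":1},{"slide":[234,0,50],"roll":0,"grip":1},{"slide":[234,0,50],"roll":0,"grip":1},{"slide":[234,0,50],"roll":0,"grip":1},{"slide":[234,0,50],"roll":0,"grip":1},{"slide":[234,0,50],"roll":0,"grip":1},{"slide":[234,0,50],"roll":0,"grip":1},{"slide":[234,0,50],"roll":0,"grip":1},{"slide":[234,0,50],"roll":0,"grip":1},{"slide":[234,0,50],"roll":0,"grip":1}]';python3 -m creep '[{"slide":[0,30,0],"roll":0,"grip":1},{"slide":[0,60,0],"roll":0,"grip":1},{"slide":[0,80,0],"roll":0,"grip":1},{"slide":[0,90,0],"roll":0,"grip":1},{"slide":[0,98,0],"roll":0,"grip":1},{"slide":[0,102,0],"roll":0,"grip":1},{"slide":[0,102,0],"roll":0,"grip":1},{"slide":[0,102,0],"roll":0,"grip":1},{"slide":[0,102,0],"roll":0,"grip":1},{"slide":[0,102,0],"roll":0,"grip":1}]';python3 go.py 517.6 30.3 53.8
```

```text
time: 12.1
tool_pos: [0.5181, 0.0319, 0.1622]
ee_rot: [-1.571, 0.0, -1.54]
wrist_force: [0.2, 0.4, 0.4]
width: 0.017
time: 12.93
tool_pos: [0.5194, 0.0305, 0.0618]
ee_rot: [-1.568, -0.0, -1.542]
wrist_force: [0.5, -0.1, 0.4]
width: 0.0171
slide [ 0.2  8.  -1.8] roll 0.0 len 8 now [519.4  30.5  61.8] -88.4 w 17.1 F [ 0.5 -0.1  0.4] t 12.93
```

```bash
python3 -m creep '[{"slide":[0,3,0],"roll":0,"grip":1},{"slide":[0,6,0],"roll":0,"grip":1},{"slide":[0,6,0],"roll":0,"grip":1},{"slide":[0,6,0],"roll":0,"grip":1},{"slide":[0,6,0],"roll":0,"grip":1}]';python3 go.py 517.6 30.3 53.8
```

```text
time: 13.35
tool_pos: [0.5184, 0.0305, 0.0543]
ee_rot: [-1.571, -0.0, -1.542]
wrist_force: [0.4, -0.5, -0.1]
width: 0.0173
slide [ 0.2  0.5 -0.8] roll 0.0 len 1 now [518.4  30.5  54.3] -88.4 w 17.3 F [ 0.4 -0.5 -0.1] t 13.35
```

```bash
python3 -m creep '[{"slide":[0,0.6,0],"roll":0,"grip":1},{"slide":[0,0.6,0],"roll":0,"grip":0.8},{"slide":[0,0.6,0],"roll":0,"grip":0.57},{"slide":[0,0.6,0],"roll":0,"grip":0.57},{"slide":[0,0.6,0],"roll":0,"grip":0.57},{"slide":[0,0.6,0],"roll":0,"grip":0.57},{"slide":[0,-20,0],"roll":0,"grip":0.57},{"slide":[0,-60,0],"roll":0,"grip":0.57},{"slide":[0,-100,0],"roll":0,"grip":0.57},{"slide":[0,-100,0],"roll":0,"grip":0.57},{"slide":[0,-100,0],"roll":0,"grip":0.57}]';python3 go.py 458.3 310.5 152
```

```text
time: 14.27
tool_pos: [0.5206, 0.0305, 0.1581]
ee_rot: [-1.563, -0.001, -1.542]
wrist_force: [-0.3, 0.1, -0.4]
width: 0.0403
slide [-281.7    6.1  -54.2] roll 0.0 len 287 now [520.6  30.5 158.1] -88.4 w 40.3 F [-0.3  0.1 -0.4] t 14.27
```

```bash
python3 -m creep '[{"slide":[-281,2,-53],"roll":0,"grip":0.57},{"slide":[-281,2,-53],"roll":0,"grip":0.57},{"slide":[-281,2,-53],"roll":0,"grip":0.57},{"slide":[-281,2,-53],"roll":0,"grip":0.57},{"slide":[-281,2,-53],"roll":0,"grip":0.57},{"slide":[-281,2,-53],"roll":0,"grip":0.57},{"slide":[-281,2,-53],"roll":0,"grip":0.57},{"slide":[-281,2,-53],"roll":0,"grip":0.57},{"slide":[-281,2,-53],"roll":0,"grip":0.57},{"slide":[-281,2,-53],"roll":0,"grip":0.57},{"slide":[-281,2,-53],"roll":0,"grip":0.57},{"slide":[-281,2,-53],"roll":0,"grip":0.57}]';python3 -m creep '[{"slide":[0,35,0],"roll":0,"grip":0.57},{"slide":[0,65,0],"roll":0,"grip":0.57},{"slide":[0,85,0],"roll":0,"grip":0.57},{"slide":[0,90,0],"roll":0,"grip":0.57},{"slide":[0,90,0],"roll":0,"grip":0.57},{"slide":[0,90,0],"roll":0,"grip":0.57},{"slide":[0,90,0],"roll":0,"grip":0.57},{"slide":[0,90,0],"roll":0,"grip":0.57},{"slide":[0,90,0],"roll":0,"grip":0.57}]';python3 go.py 458.3 310.5 52.5
```

```text
time: 15.27
tool_pos: [0.4578, 0.3084, 0.152]
ee_rot: [-1.571, -0.001, -1.544]
wrist_force: [0.8, 0.5, 0.2]
width: 0.0408
time: 16.02
tool_pos: [0.4585, 0.3104, 0.0642]
ee_rot: [-1.568, 0.001, -1.542]
wrist_force: [0.5, 0.1, -0.7]
width: 0.0404
slide [-0.1 11.7 -0.1] roll 0.0 len 12 now [458.5 310.4  64.2] -88.4 w 40.4 F [ 0.5  0.1 -0.7] t 16.02
```

```bash
python3 -m creep '[{"slide":[0,6,0],"roll":0,"grip":0.57},{"slide":[0,10,1],"roll":0,"grip":0.57},{"slide":[0,10,1],"roll":0,"grip":0.57},{"slide":[0,10,1],"roll":0,"grip":0.57},{"slide":[0,10,1],"roll":0,"grip":0.57}]';python3 go.py 458.3 310.5 52.5;python3 -m creep '[{"slide":[0,0,0],"roll":0,"grip":0.8},{"slide":[0,0,0],"roll":0,"grip":1},{"slide":[0,0,0],"roll":0,"grip":1},{"slide":[0,0,0],"roll":0,"grip":1},{"slide":[0,0,0],"roll":0,"grip":1},{"slide":[0,0,0],"roll":0,"grip":1},{"slide":[0,-10,0],"roll":0,"grip":1},{"slide":[0,-25,0],"roll":0,"grip":1},{"slide":[0,-50,0],"roll":0,"grip":1},{"slide":[0,-80,0],"roll":0,"grip":1},{"slide":[0,-110,0],"roll":0,"grip":1},{"slide":[0,-110,0],"roll":0,"grip":1},{"slide":[0,-110,0],"roll":0,"grip":1},{"slide":[0,-110,0],"roll":0,"grip":1},{"slide":[0,-110,0],"roll":0,"grip":1},{"slide":[0,-110,0],"roll":0,"grip":1}]'; python3 go.py 477.6 31.4 162
```

```text
time: 16.43
tool_pos: [0.4583, 0.31, 0.0522]
ee_rot: [-1.571, -0.0, -1.542]
wrist_force: [0.2, 0.0, 0.6]
width: 0.0403
slide [-0.5 -0.3  0.1] roll 0.0 len 1 now [458.3 310.   52.2] -88.3 w 40.3 F [0.2 0.  0.6] t 16.43
time: 17.77
tool_pos: [0.4574, 0.3093, 0.1603]
ee_rot: [-1.574, -0.002, -1.542]
wrist_force: [-0.4, -0.2, -0.1]
width: 0.0175
slide [278.4  -1.7  12.2] roll 0.0 len 279 now [457.4 309.3 160.3] -88.4 w 17.5 F [-0.4 -0.2 -0.1] t 17.77
```

```bash
python3 -m creep '[{"slide":[278,0,11],"roll":0,"grip":1},{"slide":[278,0,11],"roll":0,"grip":1},{"slide":[278,0,11],"roll":0,"grip":1},{"slide":[278,0,11],"roll":0,"grip":1},{"slide":[278,0,11],"roll":0,"grip":1},{"slide":[278,0,11],"roll":0,"grip":1},{"slide":[278,0,11],"roll":0,"grip":1},{"slide":[278,0,11],"roll":0,"grip":1},{"slide":[278,0,11],"roll":0,"grip":1},{"slide":[278,0,11],"roll":0,"grip":1},{"slide":[278,0,11],"roll":0,"grip":1},{"slide":[278,0,11],"roll":0,"grip":1}]';python3 -m creep '[{"slide":[0,30,0],"roll":0,"grip":1},{"slide":[0,60,0],"roll":0,"grip":1},{"slide":[0,80,0],"roll":0,"grip":1},{"slide":[0,90,0],"roll":0,"grip":1},{"slide":[0,98,0],"roll":0,"grip":1},{"slide":[0,102,0],"roll":0,"grip":1},{"slide":[0,102,0],"roll":0,"grip":1},{"slide":[0,102,0],"roll":0,"grip":1},{"slide":[0,102,0],"roll":0,"grip":1},{"slide":[0,102,0],"roll":0,"grip":1}]';python3 go.py 477.6 31.4 53.8
```

```text
time: 18.77
tool_pos: [0.4772, 0.0337, 0.1622]
ee_rot: [-1.571, 0.0, -1.54]
wrist_force: [0.4, -0.4, -0.1]
width: 0.0173
time: 19.6
tool_pos: [0.4783, 0.0324, 0.0618]
ee_rot: [-1.568, -0.0, -1.542]
wrist_force: [-0.2, 0.8, -0.2]
width: 0.0175
slide [ 0.9  8.  -0.8] roll 0.0 len 8 now [478.3  32.4  61.8] -88.4 w 17.5 F [-0.2  0.8 -0.2] t 19.6
```

```bash
python3 -m creep '[{"slide":[1,3,0],"roll":0,"grip":1},{"slide":[1,6,0],"roll":0,"grip":1},{"slide":[1,7,0],"roll":0,"grip":1},{"slide":[1,7,0],"roll":0,"grip":1},{"slide":[1,7,0],"roll":0,"grip":1},{"slide":[1,7,0],"roll":0,"grip":1}]';python3 go.py 477.6 31.4 53.8;python3 -m creep '[{"slide":[0,0,0],"roll":0,"grip":1},{"slide":[0,0,0],"roll":0,"grip":0.8},{"slide":[0,0,0],"roll":0,"grip":0.57},{"slide":[0,0,0],"roll":0,"grip":0.57},{"slide":[0,0,0],"roll":0,"grip":0.57},{"slide":[0,0,0],"roll":0,"grip":0.57},{"slide":[0,-20,0],"roll":0,"grip":0.57},{"slide":[0,-60,0],"roll":0,"grip":0.57},{"slide":[0,-100,0],"roll":0,"grip":0.4},{"slide":[0,-110,0],"roll":0,"grip":0.2},{"slide":[0,-110,0],"roll":0,"grip":0}]';python3 go.py 527.2 -318.6 150 -106
```

```text
time: 20.1
tool_pos: [0.4776, 0.0313, 0.0537]
ee_rot: [-1.57, -0.0, -1.542]
wrist_force: [-0.4, -0.0, 1.6]
width: 0.0173
slide [-0.1 -0.1  0. ] roll 0.0 len 0 now [477.6  31.3  53.7] -88.4 w 17.3 F [-0.4 -0.   1.6] t 20.1
time: 21.02
tool_pos: [0.4801, 0.0313, 0.1681]
ee_rot: [-1.562, -0.001, -1.542]
wrist_force: [0.4, 0.2, -0.3]
width: 0.057
slide [351.1  18.1  37. ] roll 17.7 len 354 now [480.1  31.3 168.1] -88.3 w 57.0 F [ 0.4  0.2 -0.3] t 21.02
```

```bash
python3 -m creep '[{"slide":[351,14,36],"roll":17.6,"grip":0},{"slide":[351,14,36],"roll":17.6,"grip":0},{"slide":[351,14,36],"roll":17.6,"grip":0},{"slide":[351,14,36],"roll":17.6,"grip":0},{"slide":[351,14,36],"roll":17.6,"grip":0},{"slide":[351,14,36],"roll":17.6,"grip":0},{"slide":[351,14,36],"roll":17.6,"grip":0},{"slide":[351,14,36],"roll":17.6,"grip":0},{"slide":[351,14,36],"roll":17.6,"grip":0},{"slide":[351,14,36],"roll":17.6,"grip":0},{"slide":[351,14,36],"roll":17.6,"grip":0},{"slide":[351,14,36],"roll":17.6,"grip":0},{"slide":[351,14,36],"roll":17.6,"grip":0},{"slide":[351,14,36],"roll":17.6,"grip":0}]';python3 go.py 527.2 -318.6 50 -106;python3 - <<'E'
from h import *
im=snapshot("scene")
crop(im,200,80,400,270,3.2,f"pics/h5_scene.png")
im=snapshot("top")
crop(im,270,150,480,290,3.8,f"pics/h5_top.png")
E
```

```text
time: 22.18
tool_pos: [0.5236, -0.3168, 0.1495]
ee_rot: [-1.571, 0.0, -1.847]
wrist_force: [0.6, -0.1, 0.8]
width: 0.0941
slide [ 0.7 99.5  4. ] roll 0.2 len 100 now [ 523.6 -316.8  149.5] -105.8 w 94.1 F [ 0.6 -0.1  0.8] t 22.18
```

View pics/h5_scene.png

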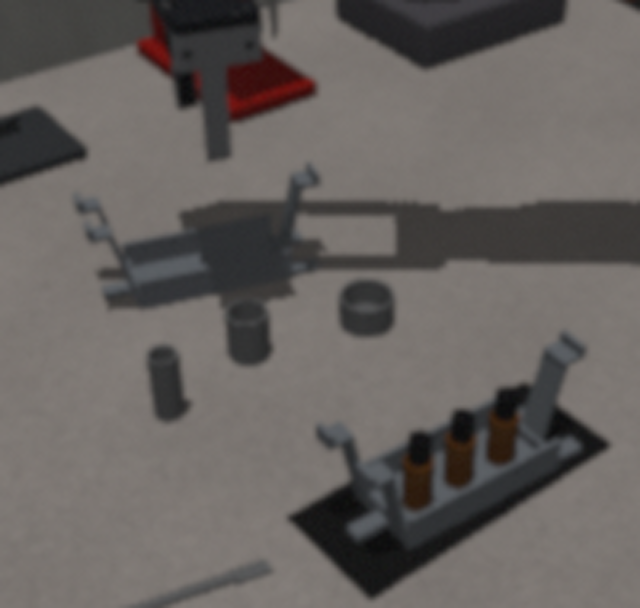

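View pics/h5_top.png

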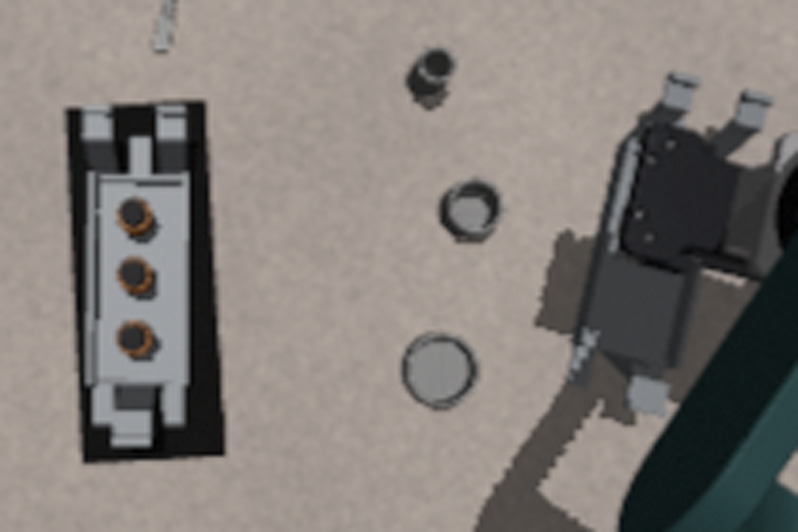

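```bash
python3 -m creep '[{"slide":[0,35,3],"roll":0,"grip":0},{"slide":[0,65,3],"roll":0,"grip":0},{"slide":[0,90,3],"roll":0,"grip":0},{"slide":[0,110,3],"roll":0,"grip":0},{"slide":[0,125,3],"roll":0,"grip":0},{"slide":[0,130,3],"roll":0,"grip":0},{"slide":[0,130,3],"roll":0,"grip":0},{"slide":[0,130,3],"roll":0,"grip":0},{"slide":[0,130,3],"roll":0,"grip":0}]';python3 go.py 527.2 -318.6 6 -106;python3 - <<'E'
from h import *
im=snapshot("scene")
crop(im,200,80,350,230,4,f"pics/h6_scene.png")
E
```

```text
time: 23.03
tool_pos: [0.5275, -0.3198, 0.0215]
ee_rot: [-1.568, -0.001, -1.849]
wrist_force: [0.4, 0.9, -0.1]
width: 0.0934
slide [-1.1 15.5 -0.6] roll 0.1 len 16 now [ 527.5 -319.8   21.5] -105.9 w 93.4 F [ 0.4  0.9 -0.1] t 23.03
```

View pics/h6_scene.png

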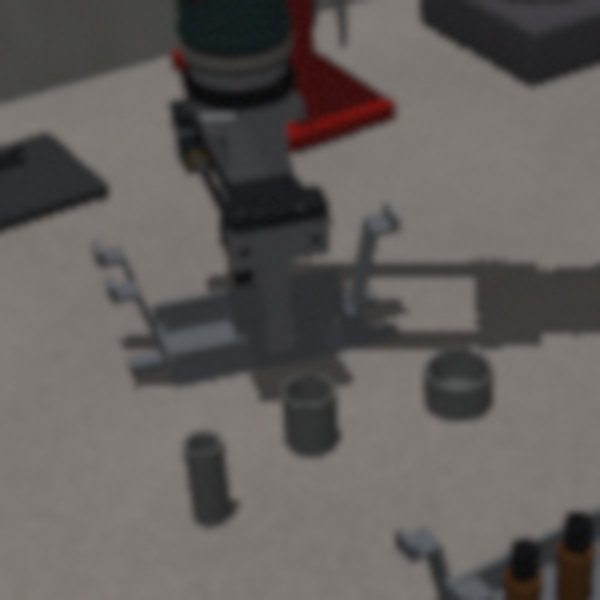

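```bash
python3 -m creep '[{"slide":[-1,6,0],"roll":0,"grip":0},{"slide":[-1,12,0],"roll":0,"grip":0},{"slide":[-1,12,0],"roll":0,"grip":0},{"slide":[-1,12,0],"roll":0,"grip":0},{"slide":[-1,12,0],"roll":0,"grip":0}]';python3 go.py 527.2 -318.6 6 -106
```

```text
time: 23.5
tool_pos: [0.5265, -0.3182, 0.0073]
ee_rot: [-1.571, 0.0, -1.849]
wrist_force: [0.5, -0.5, -0.7]
width: 0.0937
slide [0.2 1.3 0.7] roll 0.0 len 1 now [ 526.5 -318.2    7.3] -106.0 w 93.7 F [ 0.5 -0.5 -0.7] t 23.5
```

```bash
python3 -m creep '[{"slide":[0,0,0.7],"roll":0,"grip":0.15},{"slide":[0,0,0.7],"roll":0,"grip":0.25},{"slide":[0,0,0.7],"roll":0,"grip":0.4},{"slide":[0,0,0.7],"roll":0,"grip":1},{"slide":[0,0,0.7],"roll":0,"grip":1},{"slide":[0,0,0.7],"roll":0,"grip":1},{"slide":[0,0,0.7],"roll":0,"grip":1}]';python3 go.py 527.2 -318.6 6 -106
```

```text
time: 24.08
tool_pos: [0.5274, -0.3189, 0.0077]
ee_rot: [-1.57, -0.001, -1.849]
wrist_force: [-0.0, -2.3, 0.2]
width: 0.0677
slide [-0.3  1.7 -0.3] roll 0.0 len 2 now [ 527.4 -318.9    7.7] -106.0 w 67.7 F [-0.  -2.3  0.2] t 24.08
```

```bash
python3 -m creep '[{"slide":[0,-5,0],"roll":0,"grip":1},{"slide":[0,-15,0],"roll":0,"grip":1},{"slide":[0,-30,0],"roll":0,"grip":1},{"slide":[0,-50,0],"roll":0,"grip":1},{"slide":[0,-75,0],"roll":0,"grip":1},{"slide":[0,-100,0],"roll":0,"grip":1},{"slide":[0,-125,0],"roll":0,"grip":1},{"slide":[0,-150,0],"roll":0,"grip":1},{"slide":[0,-170,0],"roll":0,"grip":1},{"slide":[0,-180,0],"roll":0,"grip":1},{"slide":[0,-185,0],"roll":0,"grip":1},{"slide":[0,-185,0],"roll":0,"grip":1},{"slide":[0,-185,0],"roll":0,"grip":1}]';python3 go.py 517.6 30.3 190 88.4;python3 - <<'E'
from h import *
im=snapshot("scene")
crop(im,200,30,350,230,3,f"pics/h7_scene.png")
im=snapshot("top")
crop(im,370,110,520,290,3,f"pics/h7_top.png")
E
```

```text
time: 25.17
tool_pos: [0.5269, -0.318, 0.1911]
ee_rot: [-1.573, 0.001, -1.849]
wrist_force: [-0.4, -0.2, -2.7]
width: 0.0679
slide [-332.4    1.1 -104.6] roll -194.3 len 348 now [ 526.9 -318.   191.1] -105.9 w 67.9 F [-0.4 -0.2 -2.7] t 25.17
```

View pics/h7_scene.png

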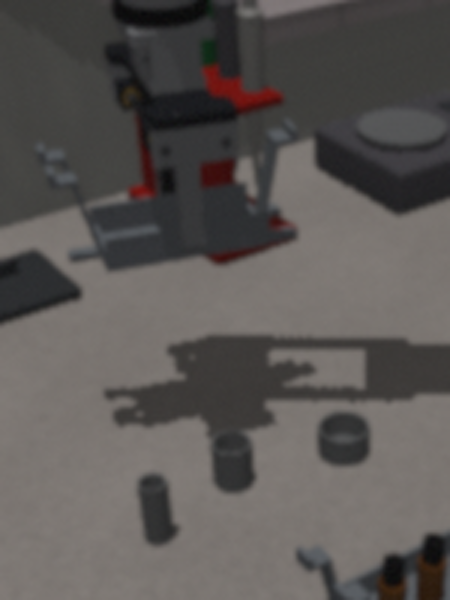

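View pics/h7_top.png

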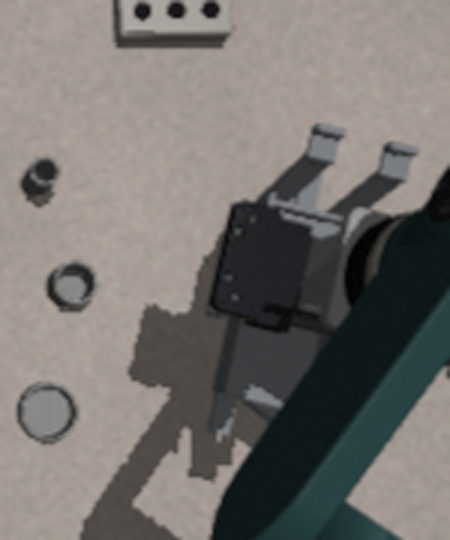

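```bash
python3 -m creep '[{"slide":[-3,0,-1],"roll":-2,"grip":1},{"slide":[-9,0,-3],"roll":-5,"grip":1},{"slide":[-18,0,-6],"roll":-10,"grip":1},{"slide":[-27,0,-9],"roll":-15,"grip":1},{"slide":[-36,0,-12],"roll":-20,"grip":1},{"slide":[-45,0,-15],"roll":-25,"grip":1},{"slide":[-54,0,-18],"roll":-30,"grip":1},{"slide":[-63,0,-21],"roll":-36,"grip":1},{"slide":[-72,0,-24],"roll":-42,"grip":1},{"slide":[-81,0,-27],"roll":-48,"grip":1},{"slide":[-90,0,-30],"roll":-54,"grip":1},{"slide":[-99,0,-33],"roll":-60,"grip":1},{"slide":[-108,0,-36],"roll":-66,"grip":1},{"slide":[-117,0,-39],"roll":-72,"grip":1},{"slide":[-126,0,-42],"roll":-78,"grip":1},{"slide":[-135,0,-45],"roll":-84,"grip":1},{"slide":[-144,0,-48],"roll":-89,"grip":1},{"slide":[-150,0,-50],"roll":-93,"grip":1},{"slide":[-154,0,-51],"roll":-95,"grip":1},{"slide":[-154,0,-51],"roll":-95,"grip":1}]';python3 go.py 517.6 30.3 190 88.4
```

```text
time: 26.93
tool_pos: [0.5199, -0.1552, 0.1909]
ee_rot: [-1.57, 0.003, -0.189]
wrist_force: [0.7, -0.4, -3.0]
width: 0.0679
slide [-37.2   0.9 181.8] roll -99.3 len 186 now [ 519.9 -155.2  190.9] -10.9 w 67.9 F [ 0.7 -0.4 -3. ] t 26.93
```

```bash
python3 -m creep '[{"slide":[-1,0,4],"roll":-2,"grip":1},{"slide":[-3,0,13],"roll":-6,"grip":1},{"slide":[-5,0,24],"roll":-12,"grip":1},{"slide":[-7,0,35],"roll":-18,"grip":1},{"slide":[-9,0,46],"roll":-24,"grip":1},{"slide":[-12,0,57],"roll":-30,"grip":1},{"slide":[-14,0,68],"roll":-36,"grip":1},{"slide":[-16,0,79],"roll":-42,"grip":1},{"slide":[-18,0,90],"roll":-48,"grip":1},{"slide":[-21,0,101],"roll":-54,"grip":1},{"slide":[-23,0,112],"roll":-60,"grip":1},{"slide":[-25,0,123],"roll":-66,"grip":1},{"slide":[-28,0,135],"roll":-72,"grip":1},{"slide":[-30,0,147],"roll":-78,"grip":1},{"slide":[-32,0,159],"roll":-84,"grip":1},{"slide":[-34,0,168],"roll":-90,"grip":1},{"slide":[-36,0,175],"roll":-95,"grip":1},{"slide":[-37,0,180],"roll":-98,"grip":1},{"slide":[-37,0,182],"roll":-99.3,"grip":1},{"slide":[-37,0,182],"roll":-99.3,"grip":1}]';python3 -m creep '[{"slide":[0,0,0],"roll":0,"grip":1},{"slide":[0,0,0],"roll":0,"grip":1},{"slide":[0,0,0],"roll":0,"grip":1}]';python3 go.py 517.6 30.3 190 88.4;python3 - <<'E'
from h import *
im=snapshot("scene");cv2.imwrite("pics/hold_scene.png",im[:,:,::-1])
crop(im,230,60,430,260,3,f"pics/h8_scene.png")
im=snapshot("top");cv2.imwrite("pics/hold_top.png",im[:,:,::-1])
crop(im,230,110,430,310,3,f"pics/h8_top.png")
E
```

```text
time: 28.6
tool_pos: [0.5186, 0.0295, 0.1916]
ee_rot: [-1.569, 0.0, 1.542]
wrist_force: [0.1, 0.7, -2.8]
width: 0.068
time: 28.85
tool_pos: [0.5188, 0.0289, 0.1923]
ee_rot: [-1.571, 0.0, 1.541]
wrist_force: [0.5, -0.3, -2.0]
width: 0.0675
slide [1.4 2.3 1.3] roll -0.1 len 3 now [518.8  28.9 192.3] 88.3 w 67.5 F [ 0.5 -0.3 -2. ] t 28.85
```

View pics/h8_scene.png

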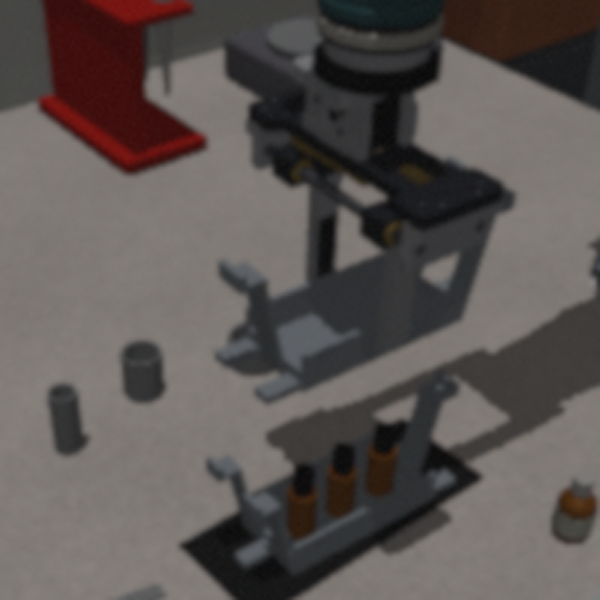

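View pics/h8_top.png

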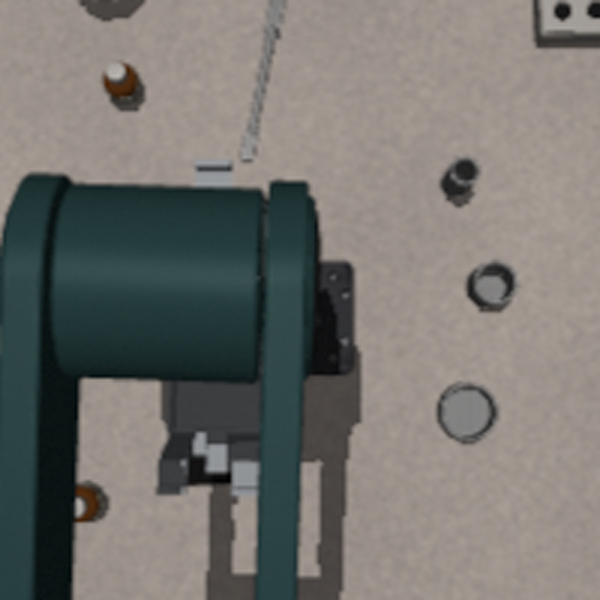

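```bash
cat > ov.py <<'E'
from fit import *
def tray():
    S=[]
    b=lambda x0,x1,y0,y1,z:[[(x0,y0,z),(x1,y0,z)],[(x1,y0,z),(x1,y1,z)],[(x1,y1,z),(x0,y1,z)],[(x0,y1,z),(x0,y0,z)]]
    S+=b(-72,72,-34,34,0)+b(-72,72,-34,34,30)
    for y,w,sg in((24,9,1),(-24,9,1),(0,12,-1)): S+=b(sg*87,sg*103,y-w,y+w,84)+b(sg*103,sg*108,y-w,y+w,92)
    for y,sg in((0,1),(24,-1),(-24,-1)): S+=b(sg*72,sg*100,y-7,y+7,6)
    return np.array(S)/1000.
def ov(n,src,poses,box,k,out):
    im=cv2.resize(cv2.imread(src),None,fx=k,fy=k,interpolation=cv2.INTER_CUBIC);S=tray()
    for (x,y,z,yaw),col in zip(poses,[(0,255,0),(0,255,255)]):
        P=proj(n,pose(S.reshape(-1,3),[x/1000,y/1000,np.deg2rad(yaw)],z/1000)).reshape(-1,2,2)
        for a,b_ in P: cv2.line(im,*[tuple(int(round(x*k+k/2-.5)) for x in e) for e in(a,b_)],col,1,cv2.LINE_AA)
    x0,y0,x1,y1=box;cv2.imwrite(out,im[y0*k:y1*k,x0*k:x1*k])
E
python3 - <<'E'
from ov import *
P=[(518.8,28.9,184.6,178.3),(517.6,30.3,3,-1.6)]
ov("scene","pics/hold_scene.png",P,(285,140,415,260),6,"pics/ov8s.png")
ov("top","pics/hold_top.png",P,(270,150,360,290),4,"pics/ov8t.png")
E
```

```text
(no output)
```

View pics/ov8s.png

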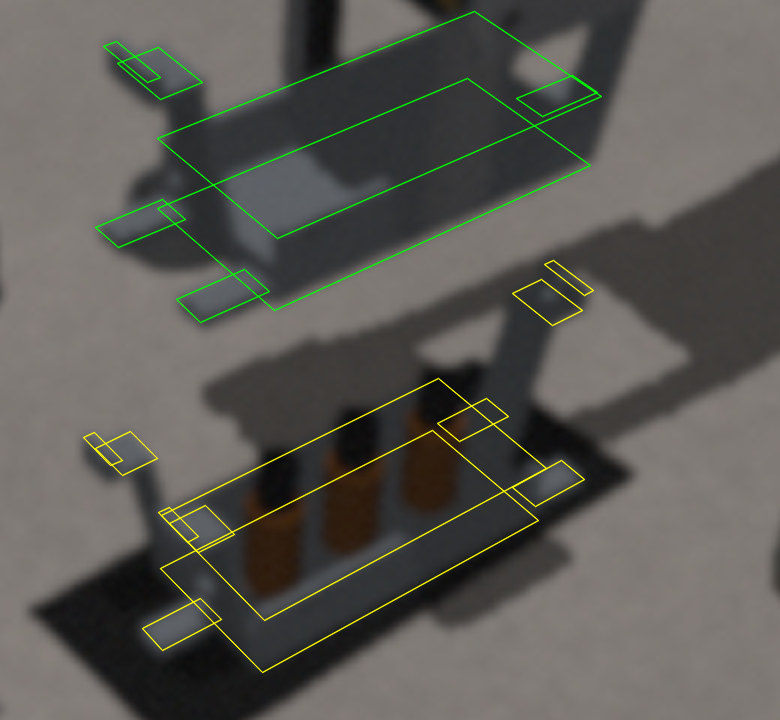

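View pics/ov8t.png

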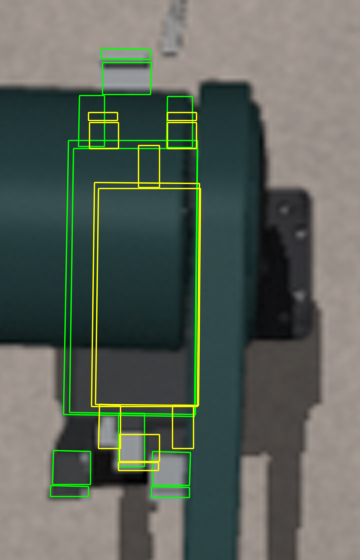

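Run:
```python
from ov import *
P=[(518.8,28.9,184.6,178.3),(517.6,30.3,3,-1.6)]
ov("top","pics/hold_top.png",P,(285,155,320,180),12,"pics/a.png")
ov("top","pics/hold_top.png",[],(285,155,320,180),12,"pics/b.png")
ov("top","pics/hold_top.png",P,(280,248,325,278),12,"pics/c.png")
ov("top","pics/hold_top.png",[],(280,248,325,278),12,"pics/d.png")
r=lambda f:cv2.imread(f"pics/{f}.png")
a=np.hstack([r("a"),r("b")]);b=np.hstack([r("c"),r("d")]);w=max(a.shape[1],b.shape[1])
p=lambda m:np.pad(m,((0,0),(0,w-m.shape[1]),(0,0)))
cv2.imwrite("pics/z8.png",cv2.resize(np.vstack([p(a),p(b)]),None,fx=.74,fy=.74))
```

```text
(no output)
```

View pics/z8.png

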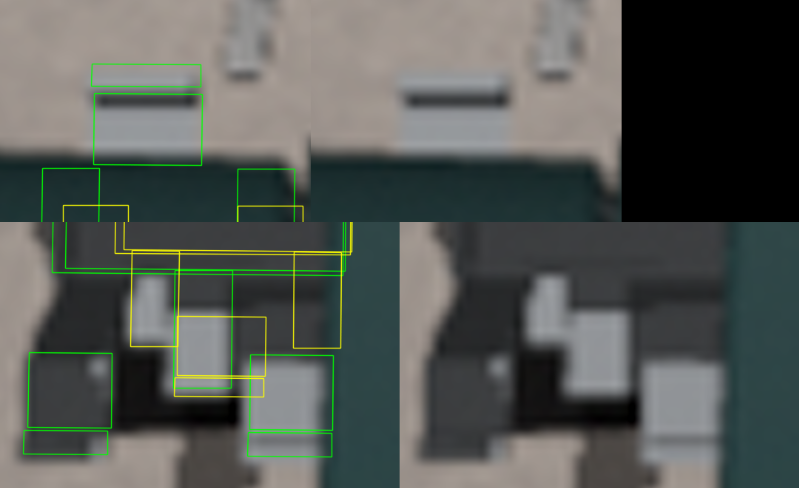

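```bash
python3 -m creep '[{"slide":[1.2,10,0],"roll":0,"grip":1},{"slide":[1.2,25,0],"roll":0,"grip":1},{"slide":[1.2,45,0],"roll":0,"grip":1},{"slide":[1.2,65,0],"roll":0,"grip":1},{"slide":[1.2,78,0],"roll":0,"grip":1},{"slide":[1.2,84,0],"roll":0,"grip":1},{"slide":[1.2,84,0],"roll":0,"grip":1},{"slide":[1.2,84,0],"roll":0,"grip":1},{"slide":[1.2,84,0],"roll":0,"grip":1},{"slide":[1.2,84,0],"roll":0,"grip":1}]';python3 go.py 518.8 30.0 106 88.4;python3 - <<'E'
from ov import *
n="9"
for c in("scene","top"):
    im=snapshot(c);cv2.imwrite(f"pics/hold{n}_{c}.png",im[:,:,::-1])
p=np.array(robot.get_obs()["tool_pos"])*1000;yaw=np.rad2deg(robot.get_obs()["ee_rot"][2])+90
P=[(p[0]-1,p[1],p[2]-7.7,yaw),(517.6,30.3,3,-1.6)]
ov("scene",f"pics/hold{n}_scene.png",P,(285,160,415,260),6,"pics/ov9s.png")
ov("scene",f"pics/hold{n}_scene.png",[],(285,160,415,260),6,"pics/ov9sn.png")
ov("top",f"pics/hold{n}_top.png",P,(280,160,330,285),6,"pics/ov9t.png")
E
```

```text
time: 29.78
tool_pos: [0.5199, 0.0305, 0.1099]
ee_rot: [-1.574, 0.0, 1.542]
wrist_force: [0.2, 0.6, -2.8]
width: 0.0677
slide [-0.5  3.9  1. ] roll -0.1 len 4 now [519.9  30.5 109.9] 88.3 w 67.7 F [ 0.2  0.6 -2.8] t 29.78
```

View pics/ov9s.png

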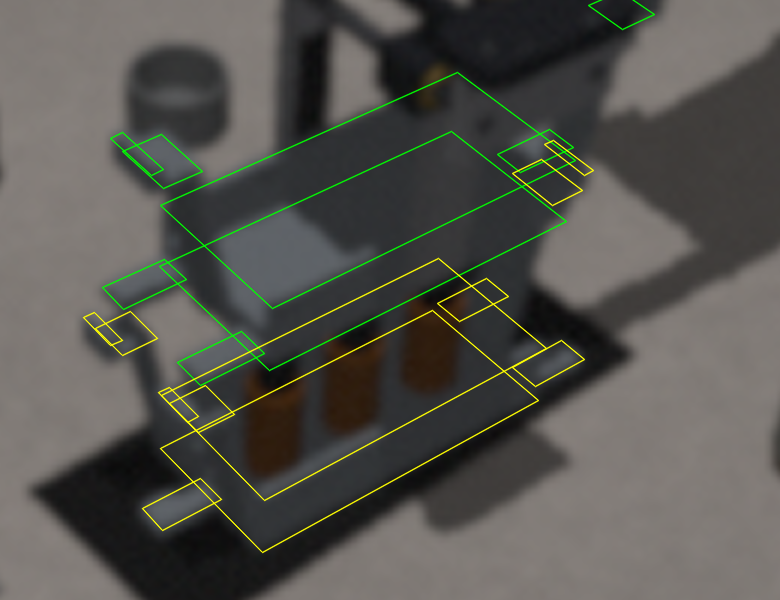

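View pics/ov9sn.png

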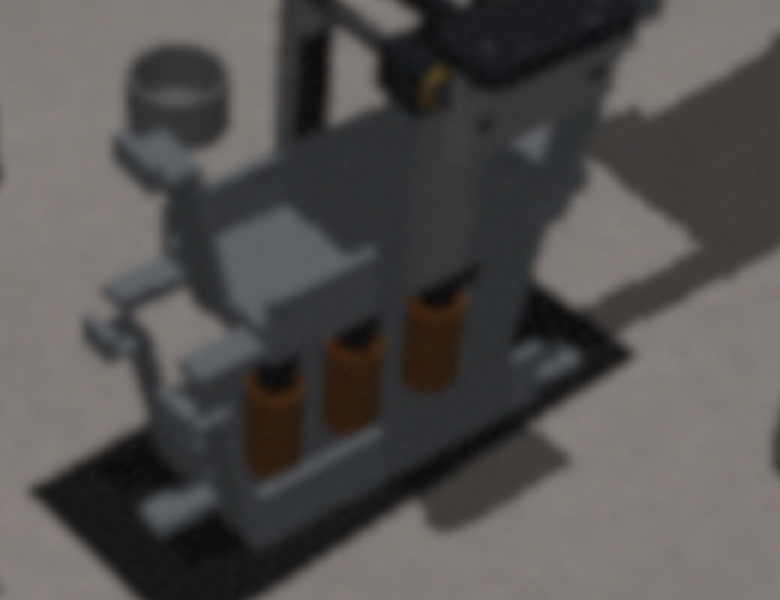

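View pics/ov9t.png

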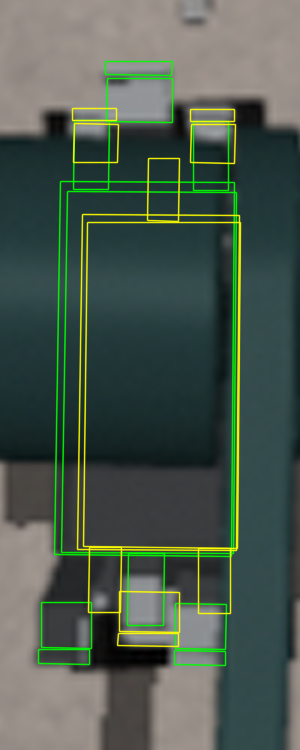

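```bash
cat > reg.py <<'E'
from ov import *
from scipy.ndimage import map_coordinates,gaussian_filter
def score(G,n,segs,q,z):
    P=proj(n,pose(segs.reshape(-1,3),q,z)).reshape(-1,2,2);t=np.linspace(.05,.95,25)
    tot=0
    for a,b in P:
        L=np.linalg.norm(b-a);
        if L<1: continue
        nrm=np.array([-(b-a)[1],(b-a)[0]])/L;pt=a+(b-a)*t[:,None]
        g=map_coordinates(G[1],[pt[:,1],pt[:,0]],order=1)*nrm[0]+map_coordinates(G[0],[pt[:,1],pt[:,0]],order=1)*nrm[1]
        tot+=abs(g.mean())*L
    return tot
def reg(views,segs,q0,z,rng=.006):
    Gs=[]
    for n,f in views:
        im=gaussian_filter(cv2.imread(f).astype(float).mean(2),.7);Gs.append((n,np.gradient(im)))
    best=None
    F=lambda q:-sum(score(G,n,segs,q,z) for n,G in Gs)
    for dx in np.arange(-rng,rng+1e-9,.001):
        for dy in np.arange(-rng,rng+1e-9,.001):
            q=np.array(q0)+[dx,dy,0];s=F(q)
            if best is None or s<best[0]: best=(s,q)
    from scipy.optimize import minimize
    r=minimize(F,best[1],method="Nelder-Mead",options=dict(initial_simplex=[best[1]+d for d in([0,0,0],[.001,0,0],[0,.001,0],[0,0,.008])],xatol=1e-5,fatol=1e-3))
    return np.round(r.x*[1000,1000,57.2958],2),round(-r.fun)
E
cat > r1.py <<'E'
from reg import *
S=tray();lugs=S[8:32];feet=S[32:44]
al=np.concatenate([lugs,feet])
for v in([("top","pics/top0.png")],[("scene","pics/scene0.png")],[("top","pics/top0.png"),("scene","pics/scene0.png")]):
    print("low",reg(v,al,[.5176,.0303,-.028],.003),"up",reg(v,al,[.5272,-.3186,-.277],0))
o=robot.get_obs();p=o["tool_pos"];yaw=o["ee_rot"][2]+np.pi/2
q=[p[0],p[1],yaw];print(np.round(np.array(q)*[1000,1000,57.3],1))
t,s=("top","pics/hold9_top.png"),("scene","pics/hold9_scene.png")
print("low in new scene",reg([s],al,[.5176,.0303,-.028],.003))
for v in([t],[s],[t,s]): print("held",reg(v,al,q,p[2]-.0077))
t,s=("top","pics/hold_top.png"),("scene","pics/hold_scene.png")
for v in([t],[s],[t,s]): print("held8",reg(v,al,[.5188,.0289,np.deg2rad(178.3)],.1846))
E
python3 r1.py
```

```text
low (array([516.82,  31.1 ,  -1.55]), 6102) up (array([ 526.85, -317.42,  -16.2 ]), 2196)
low (array([517.4 ,  28.9 ,  -1.71]), 2083) up (array([ 531.03, -311.67,  -14.93]), 1093)
low (array([516.88,  31.03,  -1.56]), 8043) up (array([ 527.27, -316.31,  -16.75]), 3077)
[519.6  30.5 178.4]
low in new scene (array([517.44,  31.23,  -2.13]), 1582)
held (array([513.56,  31.88, 177.96]), 3161)
held (array([515.68,  27.93, 178.3 ]), 2032)Traceback (most recent call last):
  File "r1.py", line 10, in <module>
    for v in([t],[s],[t,s]): print("held",reg(v,al,q,p[2]-.0077))
                                          ~~~^^^^^^^^^^^^^^^^^^^
  File "reg.py", line 21, in reg
    q=np.array(q0)+[dx,dy,0];s=F(q)
                               ~^^^
  File "reg.py", line 18, in <lambda>
    F=lambda q:-sum(score(G,n,segs,q,z) for n,G in Gs)
                ~~~^^^^^^^^^^^^^^^^^^^^^^^^^^^^^^^^^^^
  File "reg.py", line 18, in <genexpr>
    F=lambda q:-sum(score(G,n,segs,q,z) for n,G in Gs)
                    ~~~~~^^^^^^^^^^^^^^
  File "reg.py", line 4, in score
    P=proj(n,pose(segs.reshape(-1,3),q,z)).reshape(-1,2,2);t=np.linspace(.05,.95,25)
      ~~~~^^^^^^^^^^^^^^^^^^^^^^^^^^^^^^^^
  File "h.py", line 4, in proj
    c=camera_info(n);T=np.linalg.inv(c["cam_to_world"]);P=np.atleast_2d(P)
ValueError: time passes only in moves, steps and waits
```

```bash
python3 - <<'E'
import numpy as np,pickle
from bench import camera_info
pickle.dump({n:{k:np.array(v) for k,v in camera_info(n).items() if k in("fx","fy","cx","cy","cam_to_world")} for n in("top","scene")},open("cam.pkl","wb"))
E
sed -i 's/^from bench import robot,snapshot,camera_info/from bench import robot,snapshot\nimport pickle\n_C=pickle.load(open("cam.pkl","rb"))\ncamera_info=lambda n:_C[n]/' h.py
cat > r2.py <<'E'
from reg import *
def reg2(views,q,z,rng=.005):
    F={}
    best=[]
    Gs=[(n,np.gradient(gaussian_filter(cv2.imread(f).astype(float).mean(2),.6)),s) for n,f,s in views]
    for dx in np.arange(-rng,rng+1e-9,.0005):
        for dy in np.arange(-rng,rng+1e-9,.0005):
            best.append((sum(score(G,n,s,np.array(q)+[dx,dy,0],z) for n,G,s in Gs),q[0]+dx,q[1]+dy))
    best.sort(reverse=True);return [np.round(np.array(b)*[1,1000,1000],1).tolist() for b in (best[0],best[3],best[8])]
S=tray();l1,l2,ls,f0,f1,f2=S[8:16],S[16:24],S[24:32],S[32:36],S[36:40],S[40:44]
cat=np.concatenate
if __name__=="__main__":
    a=cat([l1,l2,ls])
    yl=np.deg2rad(-1.6)
    print("low top",reg2([("top","pics/top0.png",a)],[.5176,.0303,yl],.003))
    print("low scene",reg2([("scene","pics/scene0.png",cat([ls,l1,f0,f1,f2]))],[.5176,.0303,yl],.003))
    for nm,q,z in(("hold",[.5188,.0289,np.deg2rad(178.3)],.1846),("hold9",[.5196,.0305,np.deg2rad(178.4)],.1022)):
        print(nm,"top",reg2([("top",f"pics/{nm}_top.png",cat([l1,l2,ls]))],q,z))
        print(nm,"scene",reg2([("scene",f"pics/{nm}_scene.png",cat([ls,f1,f2]))],q,z))
    print(robot.get_obs()["tool_pos"])
E
python3 r2.py
```

```text
low top [[3427.6, 516.6, 31.3], [3400.3, 516.1, 31.3], [3358.1, 517.1, 30.8]]
low scene [[1823.8, 517.6, 28.8], [1816.9, 517.1, 28.8], [1802.4, 518.1, 28.3]]
hold top [[2824.6, 518.8, 29.9], [2792.6, 518.8, 29.4], [2689.8, 518.3, 30.4]]
hold scene [[1091.3, 522.8, 33.9], [1080.3, 522.3, 33.9], [1063.5, 523.3, 32.9]]
hold9 top [[2446.0, 515.6, 32.0], [2431.0, 516.1, 31.5], [2372.6, 516.6, 31.5]]
hold9 scene [[1036.1, 516.1, 28.0], [1029.3, 516.1, 28.5], [1015.9, 516.6, 28.5]]
[0.5196149  0.03048426 0.10963688]
```

```bash
python3 -m creep '[{"slide":[0,2,-1],"roll":0,"grip":1},{"slide":[0,5,-1],"roll":0,"grip":1},{"slide":[0,8,-1],"roll":0,"grip":1},{"slide":[0,8,-1],"roll":0,"grip":1},{"slide":[0,8,-1],"roll":0,"grip":1},{"slide":[0,8,-1],"roll":0,"grip":1}]';python3 go.py 520 30.4 96 88.4;python3 - <<'E'
from ov import *
n="10"
for c in("scene","top"):
    im=snapshot(c);cv2.imwrite(f"pics/hold{n}_{c}.png",im[:,:,::-1])
ov("scene",f"pics/hold{n}_scene.png",[],(285,160,415,260),6,"pics/ov10sn.png")
from r2 import *
p=robot.get_obs()["tool_pos"];q=[p[0]-.002,p[1],np.deg2rad(178.4)];z=p[2]-.0077
print(reg2([("top","pics/hold10_top.png",cat([l1,l2,ls]))],q,z),reg2([("scene","pics/hold10_scene.png",cat([ls,f1,f2]))],q,z))
E
```

```text
time: 30.38
tool_pos: [0.5198, 0.0305, 0.1003]
ee_rot: [-1.57, 0.0, 1.542]
wrist_force: [0.1, -0.2, -2.1]
width: 0.0675
slide [-0.1  4.3 -0.2] roll -0.1 len 4 now [519.8  30.5 100.3] 88.3 w 67.5 F [ 0.1 -0.2 -2.1] t 30.38
[[2385.5, 516.0, 31.5], [2383.1, 515.5, 32.0], [2310.6, 516.5, 31.5]] [[1032.8, 517.5, 29.0], [1026.9, 517.5, 28.5], [1013.4, 517.0, 29.5]]
```

View pics/ov10sn.png

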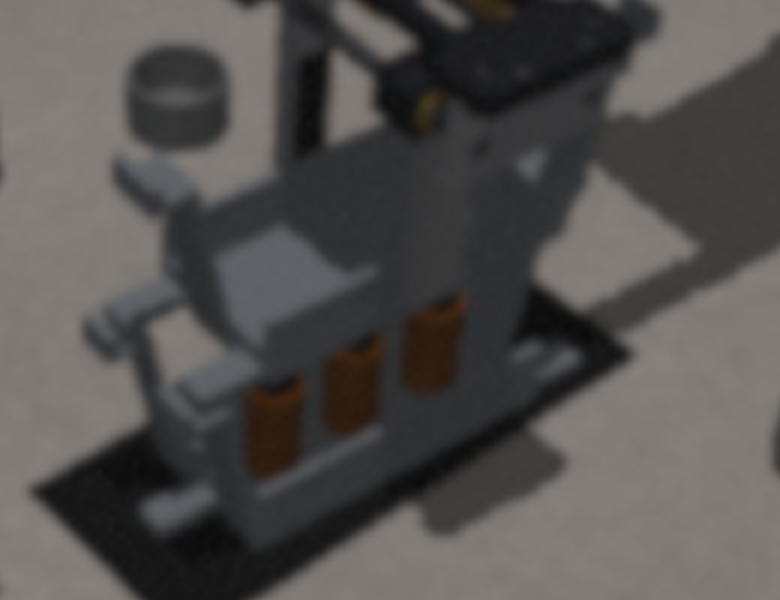

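```bash
python3 -m creep '[{"slide":[0,1,-0.3],"roll":0,"grip":1},{"slide":[0,2,-0.3],"roll":0,"grip":1},{"slide":[0,3,-0.3],"roll":0,"grip":1},{"slide":[0,4,-0.3],"roll":0,"grip":1},{"slide":[0,4,-0.3],"roll":0,"grip":1},{"slide":[0,4,-0.3],"roll":0,"grip":1}]';python3 go.py 520 30.4 94.7 88.4
```

```text
time: 30.98
tool_pos: [0.5201, 0.0305, 0.0963]
ee_rot: [-1.571, 0.0, 1.542]
wrist_force: [-0.3, 0.6, -3.1]
width: 0.0679
slide [-0.1  1.6  0.1] roll -0.1 len 2 now [520.1  30.5  96.3] 88.3 w 67.9 F [-0.3  0.6 -3.1] t 30.98
```

```bash
python3 -m creep '[{"slide":[0,0.5,0],"roll":0,"grip":1},{"slide":[0,1,0],"roll":0,"grip":1},{"slide":[0,1,0],"roll":0,"grip":1},{"slide":[0,1,0],"roll":0,"grip":1}]';python3 go.py 520 30.4 94.7 88.4;python3 -m creep '[{"slide":[0,0.5,0],"roll":0,"grip":1},{"slide":[0,0.7,0],"roll":0,"grip":1},{"slide":[0,0.7,0],"roll":0,"grip":1},{"slide":[0,0.7,0],"roll":0,"grip":1}]';python3 go.py 520 30.4 94.7 88.4
```

```text
time: 31.32
tool_pos: [0.5202, 0.0305, 0.0954]
ee_rot: [-1.571, 0.0, 1.542]
wrist_force: [-0.0, 0.5, -2.7]
width: 0.0678
slide [-0.1  0.7  0.2] roll -0.1 len 1 now [520.2  30.5  95.4] 88.3 w 67.8 F [-0.   0.5 -2.7] t 31.32
time: 31.65
tool_pos: [0.5202, 0.0305, 0.0947]
ee_rot: [-1.571, 0.0, 1.542]
wrist_force: [-0.7, 0.3, -2.4]
width: 0.0677
slide [-0.1  0.   0.2] roll -0.1 len 0 now [520.2  30.5  94.7] 88.3 w 67.7 F [-0.7  0.3 -2.4] t 31.65
```

```bash
python3 -m creep '[{"slide":[0,0.5,0],"roll":0,"grip":1},{"slide":[0,1,0],"roll":0,"grip":1},{"slide":[0,1,0],"roll":0,"grip":1},{"slide":[0,1,0],"roll":0,"grip":1}]';python3 go.py 520 30.4 94.7 88.4;python3 - <<'E'
from ov import *
n="11"
for c in("scene","top"):
    im=snapshot(c);cv2.imwrite(f"pics/hold{n}_{c}.png",im[:,:,::-1])
ov("scene",f"pics/hold{n}_scene.png",[],(285,160,415,260),6,"pics/ov11sn.png")
E
```

```text
time: 31.98
tool_pos: [0.5203, 0.0304, 0.0946]
ee_rot: [-1.571, 0.0, 1.542]
wrist_force: [-0.9, -0.4, 1.7]
width: 0.0677
slide [-0.  -0.1  0.3] roll -0.1 len 0 now [520.3  30.4  94.6] 88.3 w 67.7 F [-0.9 -0.4  1.7] t 31.98
```

View pics/ov11sn.png

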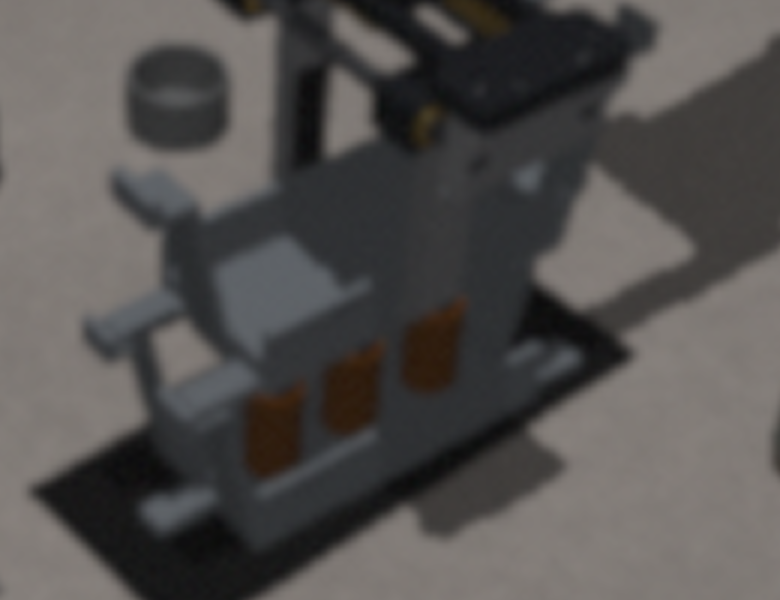

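```bash
python3 -m creep '[{"slide":[0,0,0],"roll":0,"grip":0.27},{"slide":[0,0,0],"roll":0,"grip":0.25},{"slide":[0,0,0],"roll":0,"grip":0.2},{"slide":[0,0,0],"roll":0,"grip":0.1},{"slide":[0,0,0],"roll":0,"grip":0},{"slide":[0,0,0],"roll":0,"grip":0},{"slide":[0,0,0],"roll":0,"grip":0},{"slide":[0,0,0],"roll":0,"grip":0},{"slide":[0,-5,0],"roll":0,"grip":0},{"slide":[0,-20,0],"roll":0,"grip":0},{"slide":[0,-45,0],"roll":0,"grip":0},{"slide":[0,-75,0],"roll":0,"grip":0},{"slide":[0,-105,0],"roll":0,"grip":0},{"slide":[0,-125,0],"roll":0,"grip":0},{"slide":[0,-130,0],"roll":0,"grip":0},{"slide":[0,-130,0],"roll":0,"grip":0}]';python3 go.py 561 -195 225 ;python3 - <<'E'
from ov import *
n="12"
for c in("scene","top"):
    im=snapshot(c);cv2.imwrite(f"pics/hold{n}_{c}.png",im[:,:,::-1])
ov("scene",f"pics/hold{n}_scene.png",[],(260,140,420,260),4,"pics/ov12.png")
E
```

```text
time: 33.42
tool_pos: [0.5212, 0.0305, 0.2261]
ee_rot: [-1.575, 0.0, 1.542]
wrist_force: [0.1, 0.9, -0.4]
width: 0.094
slide [-224.2    1.1  -46.3] roll 0.0 len 229 now [521.2  30.5 226.1] 88.3 w 94.0 F [ 0.1  0.9 -0.4] t 33.42
```

View pics/ov12.png

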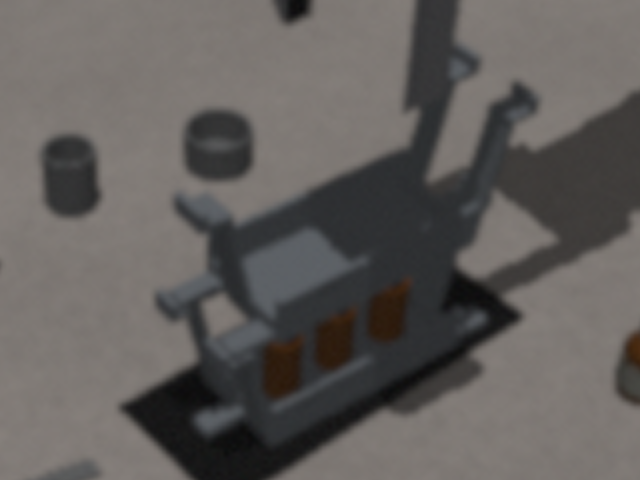

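```bash
python3 -m creep '[{"slide":[-30,0,-6],"roll":0,"grip":0},{"slide":[-60,0,-12],"roll":0,"grip":0},{"slide":[-100,0,-20],"roll":7,"grip":0},{"slide":[-140,0,-30],"roll":14,"grip":0.1},{"slide":[-180,0,-40],"roll":21,"grip":0.2},{"slide":[-224,0,-46],"roll":28,"grip":0.3},{"slide":[-224,0,-46],"roll":35,"grip":0.3},{"slide":[-224,0,-46],"roll":42,"grip":0.3},{"slide":[-224,0,-46],"roll":49,"grip":0.3},{"slide":[-224,0,-46],"roll":56,"grip":0.3},{"slide":[-224,0,-46],"roll":63,"grip":0.3},{"slide":[-224,0,-46],"roll":70,"grip":0.3},{"slide":[-224,0,-46],"roll":77,"grip":0.3},{"slide":[-224,0,-46],"roll":84,"grip":0.3},{"slide":[-224,0,-46],"roll":90,"grip":0.3},{"slide":[-224,0,-46],"roll":90,"grip":0.3},{"slide":[-224,0,-46],"roll":90,"grip":0.3}]';python3 go.py 561 -195 120 -1.6;python3 - <<'E'
from h import *
im=snapshot("top");cv2.imwrite("pics/t13.png",im[:,:,::-1]);crop(im,270,140,440,280,4.7,"pics/t13c.png")
im=snapshot("scene");cv2.imwrite("pics/s13.png",im[:,:,::-1]);crop(im,220,80,420,260,4,"pics/s13c.png")
E
```

```text
time: 34.93
tool_pos: [0.5589, -0.1944, 0.2215]
ee_rot: [-1.569, 0.004, -0.026]
wrist_force: [-0.8, 0.1, -0.7]
width: 0.0661
slide [  2.1 101.5  -0.6] roll 0.1 len 101 now [ 558.9 -194.4  221.5] -1.5 w 66.1 F [-0.8  0.1 -0.7] t 34.93
```

View pics/t13c.png

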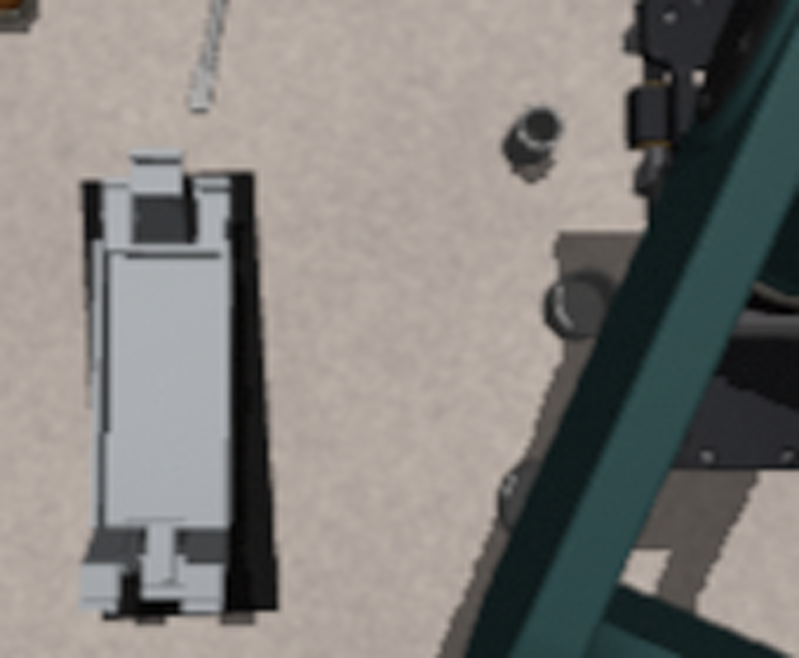

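View pics/s13c.png

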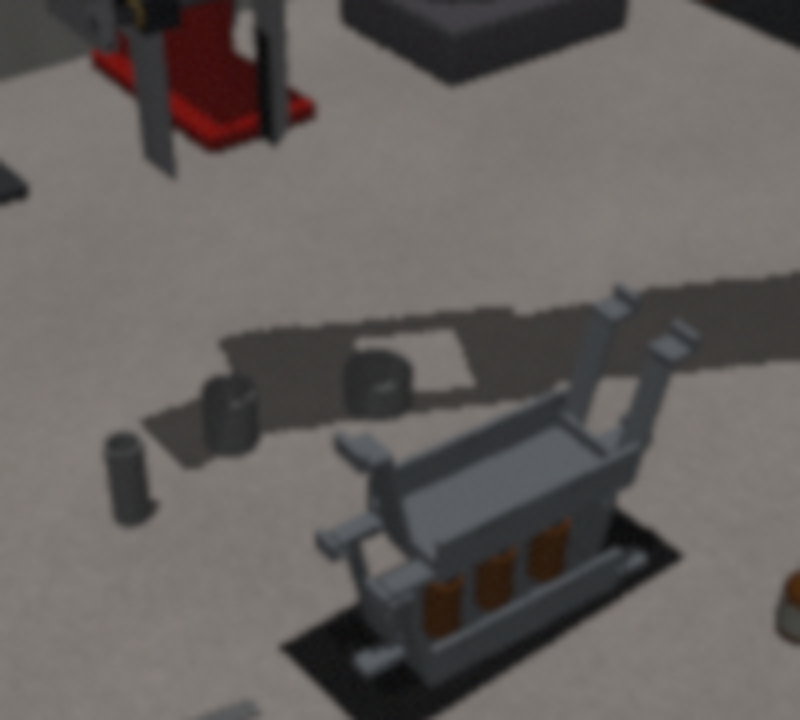

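```bash
python3 -m creep '[{"slide":[2,35,-1],"roll":0,"grip":0.3},{"slide":[2,70,-1],"roll":0,"grip":0.3},{"slide":[2,105,-1],"roll":0,"grip":0.3},{"slide":[2,140,-1],"roll":0,"grip":0.3},{"slide":[2,155,-1],"roll":0,"grip":0.3},{"slide":[2,160,-1],"roll":0,"grip":0.3},{"slide":[2,160,-1],"roll":0,"grip":0.3},{"slide":[2,160,-1],"roll":0,"grip":0.3},{"slide":[2,160,-1],"roll":0,"grip":0.3}]';python3 go.py 561.1 -195.4 30 -1.6;python3 - <<'E'
from h import *
im=snapshot("scene");cv2.imwrite("pics/s14.png",im[:,:,::-1]);crop(im,230,80,350,200,5,"pics/s14c.png")
E
```

```text
time: 35.78
tool_pos: [0.5632, -0.1965, 0.0662]
ee_rot: [-1.573, -0.004, -0.028]
wrist_force: [0.3, -0.1, 0.2]
width: 0.0659
slide [-2.1 36.2  1. ] roll -0.0 len 36 now [ 563.2 -196.5   66.2] -1.6 w 65.9 F [ 0.3 -0.1  0.2] t 35.78
```

View pics/s14c.png

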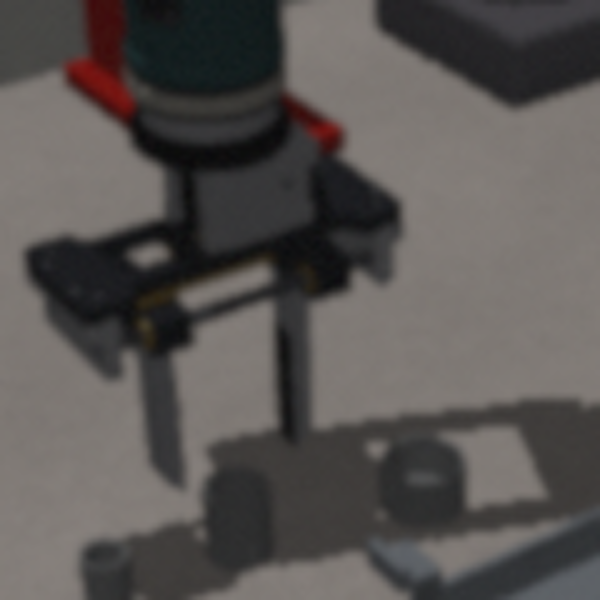

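```bash
python3 -m creep '[{"slide":[-1,15,0],"roll":0,"grip":0.3},{"slide":[-1,28,0],"roll":0,"grip":0.3},{"slide":[-1,34,0],"roll":0,"grip":0.3},{"slide":[-1,34,0],"roll":0,"grip":0.3},{"slide":[-1,34,0],"roll":0,"grip":0.3},{"slide":[-1,34,0],"roll":0,"grip":0.3}]';python3 go.py 561.1 -195.4 30 -1.6
```

```text
time: 36.33
tool_pos: [0.5611, -0.196, 0.0304]
ee_rot: [-1.571, -0.001, -0.029]
wrist_force: [-0.5, 0.0, 0.1]
width: 0.0658
slide [-0.   0.4  0.6] roll -0.1 len 1 now [ 561.1 -196.    30.4] -1.7 w 65.8 F [-0.5  0.   0.1] t 36.33
```

```bash
python3 -m creep '[{"slide":[0,0,0.5],"roll":0,"grip":0.5},{"slide":[0,0,0.5],"roll":0,"grip":0.6},{"slide":[0,0,0.5],"roll":0,"grip":1},{"slide":[0,0,0.5],"roll":0,"grip":1},{"slide":[0,0,0.5],"roll":0,"grip":1},{"slide":[0,0,0.5],"roll":0,"grip":1}]';python3 -m creep '[{"slide":[0,-5,0],"roll":0,"grip":1},{"slide":[0,-15,0],"roll":0,"grip":1},{"slide":[0,-30,0],"roll":0,"grip":1},{"slide":[0,-55,0],"roll":0,"grip":1},{"slide":[0,-75,0],"roll":0,"grip":1},{"slide":[0,-80,0],"roll":0,"grip":1},{"slide":[0,-80,0],"roll":0,"grip":1},{"slide":[0,-80,0],"roll":0,"grip":1}]';python3 go.py 453 -171.8 110 -1.6;python3 - <<'E'
from h import *
im=snapshot("scene");cv2.imwrite("pics/s15.png",im[:,:,::-1]);crop(im,230,80,350,200,5,"pics/s15c.png")
E
```

```text
time: 36.83
tool_pos: [0.5609, -0.1954, 0.03]
ee_rot: [-1.571, -0.001, -0.029]
wrist_force: [0.8, 0.7, 0.2]
width: 0.036
time: 37.5
tool_pos: [0.5605, -0.1952, 0.1096]
ee_rot: [-1.571, 0.0, -0.029]
wrist_force: [-0.1, -0.2, -0.7]
width: 0.0358
slide [-108.2   -0.4   20.3] roll -0.1 len 110 now [ 560.5 -195.2  109.6] -1.7 w 35.8 F [-0.1 -0.2 -0.7] t 37.5
```

View pics/s15c.png

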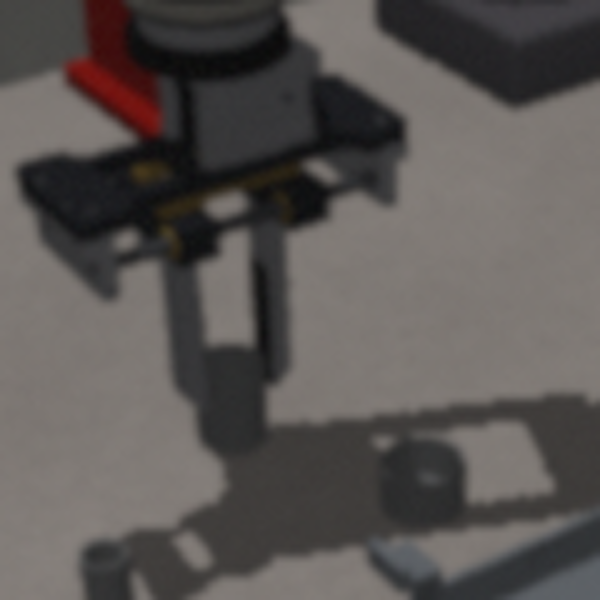

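```bash
cat > cyl.py <<'E'
from h import *
def cyl(n,src,items,box,k,out):
    im=cv2.resize(cv2.imread(src),None,fx=k,fy=k,interpolation=cv2.INTER_CUBIC)
    th=np.linspace(0,2*np.pi,40)
    for (x,y,z,r,h),col in zip(items,[(0,255,0),(0,255,255),(255,0,255)]):
        for zz in(z,z+h):
            P=proj(n,np.c_[x+r*np.cos(th),y+r*np.sin(th),zz+0*th]/1000)
            cv2.polylines(im,[np.int32(np.round(P*k+k/2-.5))],True,col,1,cv2.LINE_AA)
    x0,y0,x1,y1=box;cv2.imwrite(out,im[y0*k:y1*k,x0*k:x1*k])
E
python3 - <<'E'
from cyl import *
it=[(560.5,-195.2,79.6,19,46),(453,-171.8,0,25,30),(655.9,-172,0,13,62)]
cyl("scene","pics/s15.png",it,(235,130,345,220),6,"pics/c15s.png")
im=snapshot("top");cv2.imwrite("pics/t15.png",im[:,:,::-1])
cyl("top","pics/t15.png",it,(360,150,420,270),5,"pics/c15t.png")
E
```

```text
(no output)
```

View pics/c15s.png

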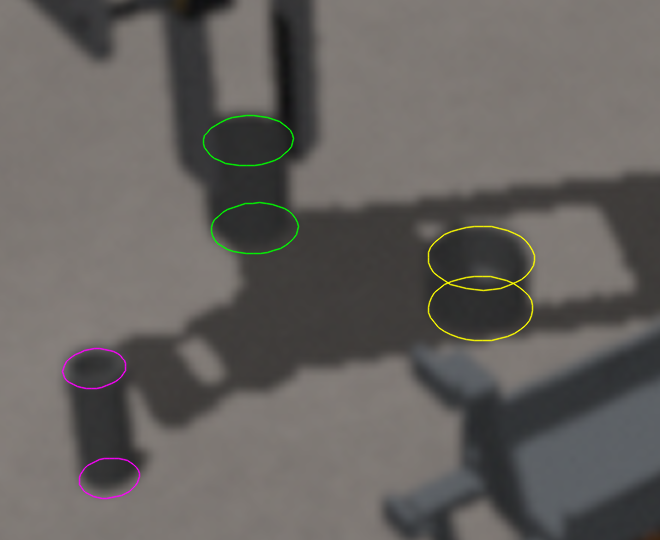

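View pics/c15t.png

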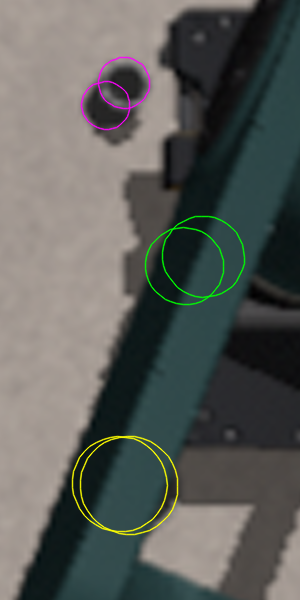

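```bash
python3 -m creep '[{"slide":[-20,0,4],"roll":0,"grip":1},{"slide":[-50,0,10],"roll":0,"grip":1},{"slide":[-80,0,15],"roll":0,"grip":1},{"slide":[-100,0,19],"roll":0,"grip":1},{"slide":[-108,0,20],"roll":0,"grip":1},{"slide":[-108,0,20],"roll":0,"grip":1},{"slide":[-108,0,20],"roll":0,"grip":1},{"slide":[-108,0,20],"roll":0,"grip":1}]';python3 -m creep '[{"slide":[0,10,0],"roll":0,"grip":1},{"slide":[0,25,0],"roll":0,"grip":1},{"slide":[0,38,0],"roll":0,"grip":1},{"slide":[0,42,0],"roll":0,"grip":1},{"slide":[0,42,0],"roll":0,"grip":1},{"slide":[0,42,0],"roll":0,"grip":1},{"slide":[0,42,0],"roll":0,"grip":1},{"slide":[0,42,0],"roll":0,"grip":1}]';python3 go.py 453 -171.8 66 -1.6;python3 - <<'E'
from cyl import *
for c in("scene","top"):
    im=snapshot(c);cv2.imwrite(f"pics/{c}16.png",im[:,:,::-1])
p=robot.get_obs()["tool_pos"]*1000
it=[(p[0],p[1],p[2]-30,19,46),(453,-171.8,0,25,30)]
cyl("scene","pics/scene16.png",it,(275,120,355,210),6,"pics/c16s.png")
cyl("scene","pics/scene16.png",[],(275,120,355,210),6,"pics/c16sn.png")
E
```

```text
time: 38.27
tool_pos: [0.4542, -0.1724, 0.1095]
ee_rot: [-1.571, -0.0, -0.029]
wrist_force: [0.2, -1.1, -0.7]
width: 0.036
time: 38.93
tool_pos: [0.4541, -0.1725, 0.0687]
ee_rot: [-1.572, -0.002, -0.029]
wrist_force: [0.3, -0.3, -1.4]
width: 0.0365
slide [-1.1  2.7  0.7] roll -0.0 len 3 now [ 454.1 -172.5   68.7] -1.6 w 36.5 F [ 0.3 -0.3 -1.4] t 38.93
```

View pics/c16s.png

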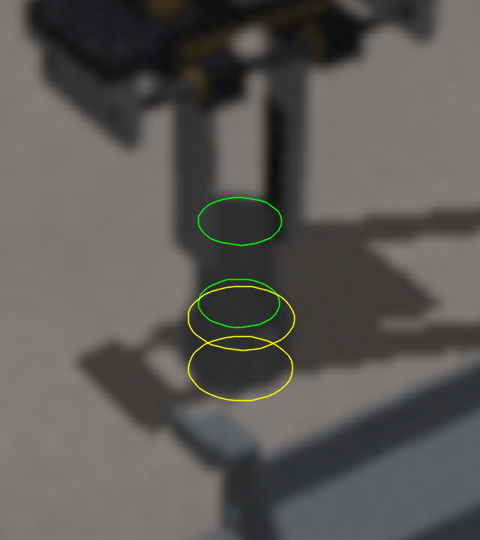

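View pics/c16sn.png

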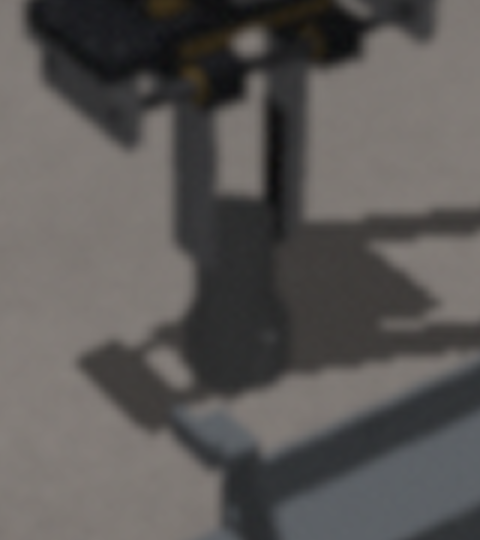

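```bash
python3 -m creep '[{"slide":[-0.8,2,0.5],"roll":0,"grip":1},{"slide":[-0.8,6,0.5],"roll":0,"grip":1},{"slide":[-0.8,10,0.5],"roll":0,"grip":1},{"slide":[-0.8,14,0.5],"roll":0,"grip":1},{"slide":[-0.8,17,0.5],"roll":0,"grip":1},{"slide":[-0.8,17,0.5],"roll":0,"grip":1},{"slide":[-0.8,17,0.5],"roll":0,"grip":1}]';python3 go.py 453.3 -172 33.3 -1.6
```

```text
time: 39.62
tool_pos: [0.4523, -0.1715, 0.0503]
ee_rot: [-1.57, 0.001, -0.029]
wrist_force: [1.0, 0.9, -0.3]
width: 0.0361
slide [ 1.  17.  -0.5] roll -0.1 len 17 now [ 452.3 -171.5   50.3] -1.7 w 36.1 F [ 1.   0.9 -0.3] t 39.62
```

```bash
python3 -m creep '[{"slide":[0.7,4,0],"roll":0,"grip":1},{"slide":[0.7,8,0],"roll":0,"grip":1},{"slide":[0.7,12,0],"roll":0,"grip":1},{"slide":[0.7,15,0],"roll":0,"grip":1},{"slide":[0.7,15.5,0],"roll":0,"grip":1},{"slide":[0.7,15.5,0],"roll":0,"grip":1}]';python3 go.py 453.3 -172 33.3 -1.6
```

```text
time: 40.12
tool_pos: [0.4529, -0.1715, 0.0348]
ee_rot: [-1.571, 0.001, -0.029]
wrist_force: [-0.3, -0.1, -1.3]
width: 0.0361
slide [ 0.4  1.5 -0.5] roll -0.1 len 2 now [ 452.9 -171.5   34.8] -1.7 w 36.1 F [-0.3 -0.1 -1.3] t 40.12
```

Now release (about 1.5 mm drop), retreat and look.

```bash
python3 -m creep '[{"slide":[0,1,0],"roll":0,"grip":1},{"slide":[0,1,0],"roll":0,"grip":0.55},{"slide":[0,1,0],"roll":0,"grip":0.45},{"slide":[0,1,0],"roll":0,"grip":0.4},{"slide":[0,1,0],"roll":0,"grip":0.4},{"slide":[0,1,0],"roll":0,"grip":0.4},{"slide":[0,-15,0],"roll":0,"grip":0.4},{"slide":[0,-45,0],"roll":0,"grip":0.4},{"slide":[0,-80,0],"roll":0,"grip":0.4},{"slide":[0,-100,0],"roll":0,"grip":0.4},{"slide":[0,-100,0],"roll":0,"grip":0.4},{"slide":[0,-100,0],"roll":0,"grip":0.4}]';python3 go.py 655.9 -172 133 -1.6;python3 - <<'E'
from cyl import *
im=snapshot("scene");cv2.imwrite(f"pics/scene17.png",im[:,:,::-1])
cyl("scene","pics/scene17.png",[],(225,120,355,220),6,"pics/c17sn.png")
E
```

```text
time: 41.12
tool_pos: [0.454, -0.1721, 0.1365]
ee_rot: [-1.572, -0.003, -0.029]
wrist_force: [-1.2, -0.8, -0.1]
width: 0.0566
slide [201.8   3.5   5.9] roll -0.1 len 202 now [ 454.  -172.1  136.5] -1.7 w 56.6 F [-1.2 -0.8 -0.1] t 41.12
```

View pics/c17sn.png

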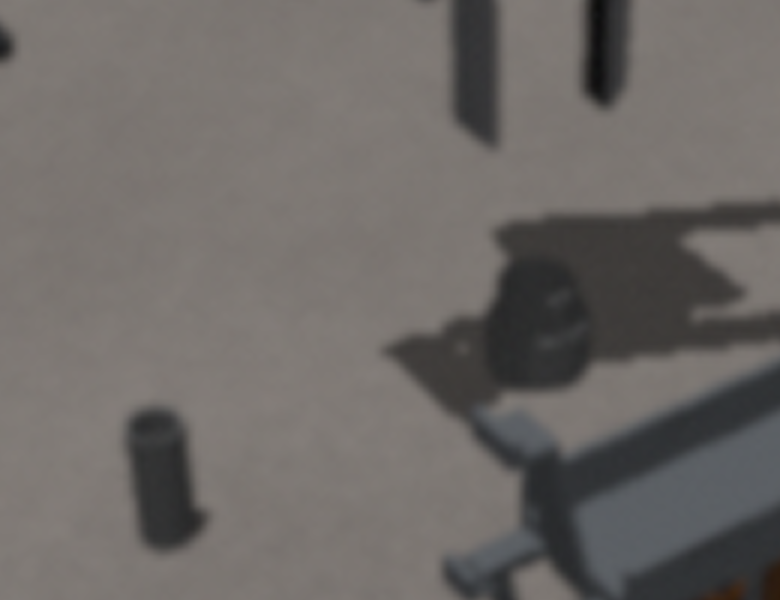

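```bash
python3 -m creep '[{"slide":[202,3,3],"roll":0,"grip":0.4},{"slide":[202,3,5],"roll":0,"grip":0.4},{"slide":[202,3,5],"roll":0,"grip":0.4},{"slide":[202,3,5],"roll":0,"grip":0.4},{"slide":[202,3,5],"roll":0,"grip":0.4},{"slide":[202,3,5],"roll":0,"grip":0.4},{"slide":[202,3,5],"roll":0,"grip":0.4},{"slide":[202,3,5],"roll":0,"grip":0.4}]';python3 -m creep '[{"slide":[0,30,0],"roll":0,"grip":0.4},{"slide":[0,55,0],"roll":0,"grip":0.4},{"slide":[0,65,0],"roll":0,"grip":0.4},{"slide":[0,65,0],"roll":0,"grip":0.4},{"slide":[0,65,0],"roll":0,"grip":0.4},{"slide":[0,65,0],"roll":0,"grip":0.4}]';python3 go.py 655.9 -172 46 -1.6;python3 - <<'E'
from cyl import *
for c in("scene","top"):
    im=snapshot(c);cv2.imwrite(f"pics/{c}18.png",im[:,:,::-1])
cyl("scene","pics/scene18.png",[(655.9,-172,0,13,62)],(215,90,315,210),5,"pics/c18s.png")
cyl("top","pics/top18.png",[(655.9,-172,0,13,62),(453,-171.8,0,25,30),(453,-171.8,3,19,46)],(360,150,420,270),6,"pics/c18t.png")
E
```

```text
time: 41.83
tool_pos: [0.6538, -0.1721, 0.1295]
ee_rot: [-1.57, 0.005, -0.029]
wrist_force: [0.5, -0.3, 0.7]
width: 0.0563
time: 42.33
tool_pos: [0.6558, -0.173, 0.0697]
ee_rot: [-1.572, -0.003, -0.029]
wrist_force: [-0.6, -0.1, -0.1]
width: 0.0563
slide [ 0.  23.7  1. ] roll -0.1 len 24 now [ 655.8 -173.    69.7] -1.7 w 56.3 F [-0.6 -0.1 -0.1] t 42.33
```

View pics/c18s.png

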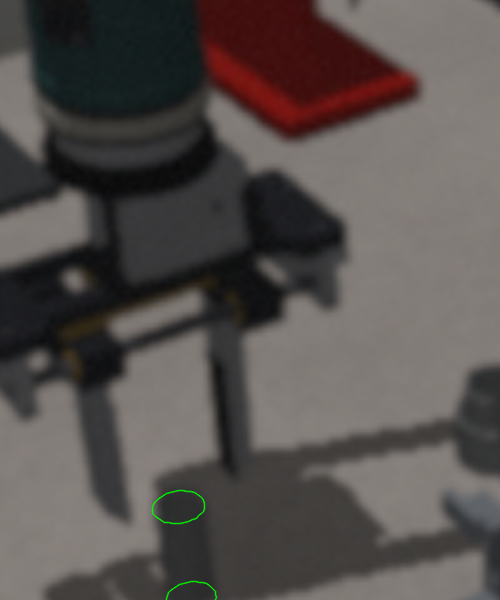

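View pics/c18t.png

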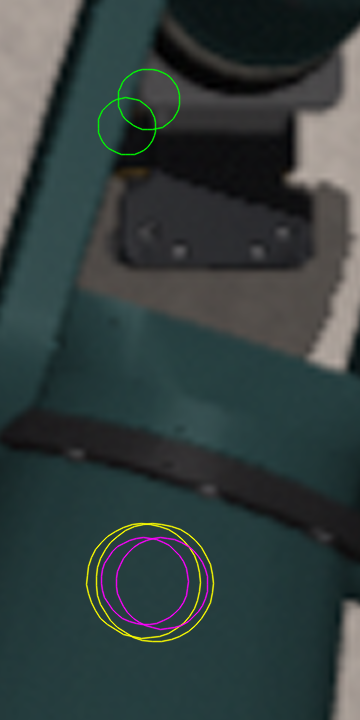

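Grip the tall cup near its top (TCP at 46).

```bash
python3 -m creep '[{"slide":[0,10,0],"roll":0,"grip":0.4},{"slide":[0,18,0],"roll":0,"grip":0.4},{"slide":[0,21,0],"roll":0,"grip":0.4},{"slide":[0,21,0],"roll":0,"grip":0.4},{"slide":[0,21,0],"roll":0,"grip":0.4}]';python3 go.py 655.9 -172 46 -1.6;python3 -m creep '[{"slide":[0,0.5,0],"roll":0,"grip":0.6},{"slide":[0,0.5,0],"roll":0,"grip":0.7},{"slide":[0,0.5,0],"roll":0,"grip":1},{"slide":[0,0.5,0],"roll":0,"grip":1},{"slide":[0,0.5,0],"roll":0,"grip":1},{"slide":[0,0.5,0],"roll":0,"grip":1}]';python3 go.py 655.9 -172 46 -1.6;python3 -m creep '[{"slide":[0,-5,0],"roll":0,"grip":1},{"slide":[0,-15,0],"roll":0,"grip":1},{"slide":[0,-30,0],"roll":0,"grip":1},{"slide":[0,-55,0],"roll":0,"grip":1},{"slide":[0,-80,0],"roll":0,"grip":1},{"slide":[0,-100,0],"roll":0,"grip":1},{"slide":[0,-100,0],"roll":0,"grip":1},{"slide":[0,-100,0],"roll":0,"grip":1}]';python3 go.py 453 -171.8 146 -1.6;python3 - <<'E'
from cyl import *
for c in("scene","top"):
    im=snapshot(c);cv2.imwrite(f"pics/{c}19.png",im[:,:,::-1])
p=robot.get_obs()["tool_pos"]*1000
cyl("scene","pics/scene19.png",[(p[0],p[1],p[2]-46,13,62)],(215,90,335,210),5,"pics/c19s.png")
E
```

```text
time: 42.85
tool_pos: [0.6548, -0.1723, 0.0453]
ee_rot: [-1.57, 0.002, -0.029]
wrist_force: [0.3, 0.3, -0.8]
width: 0.0567
slide [ 1.1 -0.7  0.3] roll -0.0 len 1 now [ 654.8 -172.3   45.3] -1.6 w 56.7 F [ 0.3  0.3 -0.8] t 42.85
time: 43.35
tool_pos: [0.6554, -0.1726, 0.0461]
ee_rot: [-1.571, -0.0, -0.029]
wrist_force: [1.2, -0.0, 0.5]
width: 0.0249
slide [0.4 0.1 0.6] roll -0.1 len 1 now [ 655.4 -172.6   46.1] -1.7 w 24.9 F [ 1.2 -0.   0.5] t 43.35
time: 44.02
tool_pos: [0.6563, -0.1728, 0.1482]
ee_rot: [-1.572, -0.004, -0.029]
wrist_force: [-0.1, -0.3, -1.4]
width: 0.0254
slide [-203.3    2.2   -4.8] roll -0.0 len 203 now [ 656.3 -172.8  148.2] -1.6 w 25.4 F [-0.1 -0.3 -1.4] t 44.02
```

View pics/c19s.png

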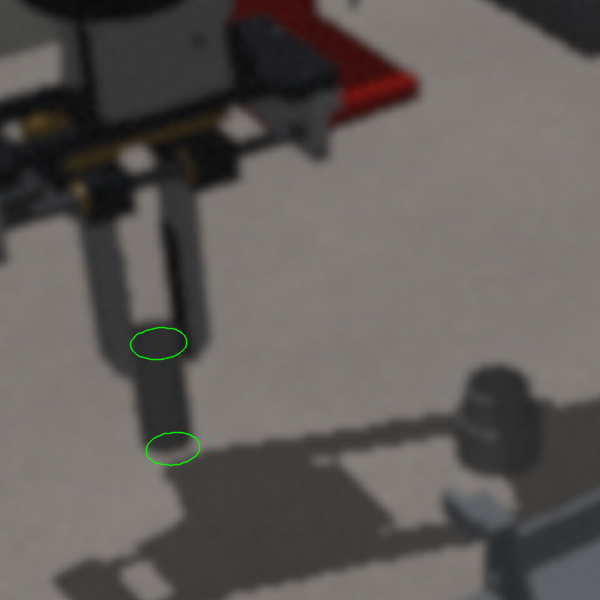

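```bash
python3 -m creep '[{"slide":[-20,0,0],"roll":0,"grip":1},{"slide":[-55,0,-2],"roll":0,"grip":1},{"slide":[-90,0,-3],"roll":0,"grip":1},{"slide":[-125,0,-4],"roll":0,"grip":1},{"slide":[-160,0,-5],"roll":0,"grip":1},{"slide":[-185,0,-5],"roll":0,"grip":1},{"slide":[-198,0,-5],"roll":0,"grip":1},{"slide":[-202,0,-5],"roll":0,"grip":1},{"slide":[-202,0,-5],"roll":0,"grip":1},{"slide":[-202,0,-5],"roll":0,"grip":1},{"slide":[-202,0,-5],"roll":0,"grip":1}]';python3 -m creep '[{"slide":[0,10,0],"roll":0,"grip":1},{"slide":[0,25,0],"roll":0,"grip":1},{"slide":[0,38,0],"roll":0,"grip":1},{"slide":[0,42,0],"roll":0,"grip":1},{"slide":[0,42,0],"roll":0,"grip":1},{"slide":[0,42,0],"roll":0,"grip":1},{"slide":[0,42,0],"roll":0,"grip":1},{"slide":[0,42,0],"roll":0,"grip":1}]';python3 go.py 453 -172.1 103 -1.6;python3 - <<'E'
from cyl import *
for c in("scene","top"):
    im=snapshot(c);cv2.imwrite(f"pics/{c}20.png",im[:,:,::-1])
p=robot.get_obs()["tool_pos"]*1000
cyl("scene","pics/scene20.png",[(p[0],p[1],p[2]-46,13,62),(452.9,-171.5,3,19,46)],(275,120,355,210),6,"pics/c20s.png")
E
```

```text
time: 45.03
tool_pos: [0.4539, -0.1716, 0.1451]
ee_rot: [-1.57, 0.001, -0.028]
wrist_force: [-0.0, 0.2, 0.6]
width: 0.0254
time: 45.7
tool_pos: [0.4539, -0.172, 0.1047]
ee_rot: [-1.572, -0.002, -0.029]
wrist_force: [0.7, -1.3, -1.2]
width: 0.0253
slide [-0.9  1.7 -0.1] roll -0.0 len 2 now [ 453.9 -172.   104.7] -1.6 w 25.3 F [ 0.7 -1.3 -1.2] t 45.7
```

View pics/c20s.png

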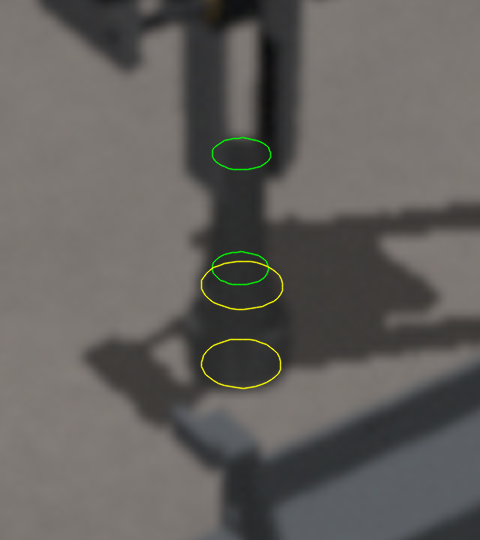

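```bash
python3 -m creep '[{"slide":[-0.4,3,0],"roll":0,"grip":1},{"slide":[-0.4,7,0],"roll":0,"grip":1},{"slide":[-0.4,11,0],"roll":0,"grip":1},{"slide":[-0.4,15,0],"roll":0,"grip":1},{"slide":[-0.4,18,0],"roll":0,"grip":1},{"slide":[-0.4,18,0],"roll":0,"grip":1},{"slide":[-0.4,18,0],"roll":0,"grip":1}]';python3 go.py 453 -172.1 53 -1.6
```

```text
time: 46.38
tool_pos: [0.4526, -0.1715, 0.0853]
ee_rot: [-1.571, 0.001, -0.029]
wrist_force: [-0.0, -1.1, -0.8]
width: 0.0256
slide [ 0.4 32.3 -0.5] roll -0.1 len 32 now [ 452.6 -171.5   85.3] -1.7 w 25.6 F [-0.  -1.1 -0.8] t 46.38
```

Inside without contact force (base at 39 < rim 49). Continue.

```bash
python3 -m creep '[{"slide":[0,4,-0.3],"roll":0,"grip":1},{"slide":[0,10,-0.3],"roll":0,"grip":1},{"slide":[0,16,-0.3],"roll":0,"grip":1},{"slide":[0,22,-0.3],"roll":0,"grip":1},{"slide":[0,27,-0.3],"roll":0,"grip":1},{"slide":[0,30,-0.3],"roll":0,"grip":1},{"slide":[0,31.5,-0.3],"roll":0,"grip":1},{"slide":[0,31.5,-0.3],"roll":0,"grip":1},{"slide":[0,31.5,-0.3],"roll":0,"grip":1}]';python3 go.py 453 -172.1 52.5 -1.6
```

```text
time: 47.13
tool_pos: [0.4526, -0.1718, 0.0542]
ee_rot: [-1.571, 0.001, -0.029]
wrist_force: [-0.6, -0.5, -0.3]
width: 0.0259
slide [ 0.4  1.7 -0.2] roll -0.1 len 2 now [ 452.6 -171.8   54.2] -1.7 w 25.9 F [-0.6 -0.5 -0.3] t 47.13
```

```bash
python3 -m creep '[{"slide":[0,0.7,0],"roll":0,"grip":1},{"slide":[0,0.7,0],"roll":0,"grip":0.6},{"slide":[0,0.7,0],"roll":0,"grip":0.5},{"slide":[0,0.7,0],"roll":0,"grip":0.3},{"slide":[0,0.7,0],"roll":0,"grip":0.2},{"slide":[0,0.7,0],"roll":0,"grip":0.2},{"slide":[0,0.7,0],"roll":0,"grip":0.2},{"slide":[0,0.7,0],"roll":0,"grip":0.2}]';python3 go.py 453 -172 8 -1.6;python3 - <<'E'
from cyl import *
im=snapshot("scene");cv2.imwrite(f"pics/scene21.png",im[:,:,::-1])
cyl("scene","pics/scene21.png",[],(275,100,355,200),6,"pics/c21s.png")
E
```

```text
time: 47.8
tool_pos: [0.4528, -0.172, 0.0536]
ee_rot: [-1.571, -0.0, -0.029]
wrist_force: [-0.7, 1.0, -0.0]
width: 0.0686
slide [ 0.2 45.6 -0. ] roll -0.1 len 46 now [ 452.8 -172.    53.6] -1.7 w 68.6 F [-0.7  1.  -0. ] t 47.8
```

View pics/c21s.png

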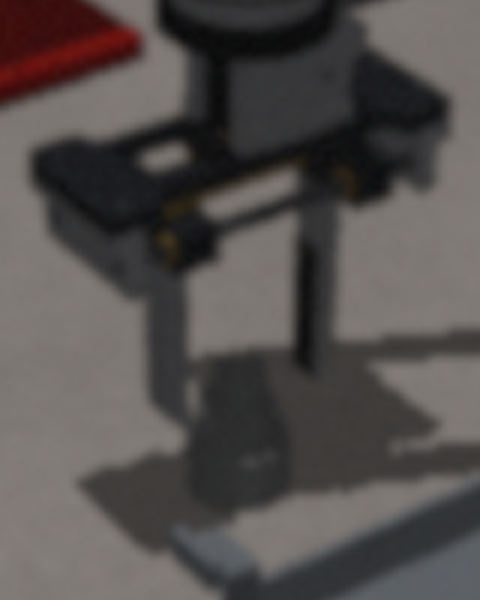

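```bash
python3 -m creep '[{"slide":[0,10,0],"roll":0,"grip":0.2},{"slide":[0,25,0],"roll":0,"grip":0.2},{"slide":[0,38,0],"roll":0,"grip":0.2},{"slide":[0,43,0],"roll":0,"grip":0.2},{"slide":[0,44,0],"roll":0,"grip":0.2},{"slide":[0,44,0],"roll":0,"grip":0.2},{"slide":[0,44,0],"roll":0,"grip":0.2}]';python3 -m creep '[{"slide":[0,1,0],"roll":0,"grip":0.35},{"slide":[0,1,0],"roll":0,"grip":0.45},{"slide":[0,1,0],"roll":0,"grip":0.5},{"slide":[0,1,0],"roll":0,"grip":1},{"slide":[0,1,0],"roll":0,"grip":1},{"slide":[0,1,0],"roll":0,"grip":1},{"slide":[0,1,0],"roll":0,"grip":1}]';python3 go.py 518 31 215 -1.6
```

```text
time: 48.43
tool_pos: [0.4533, -0.1722, 0.0101]
ee_rot: [-1.571, -0.001, -0.029]
wrist_force: [-0.1, -0.4, 0.2]
width: 0.0749
time: 49.02
tool_pos: [0.4529, -0.1721, 0.0089]
ee_rot: [-1.571, -0.0, -0.029]
wrist_force: [-1.1, -0.3, 1.8]
width: 0.0484
slide [  59.3 -206.1  204.9] roll -0.1 len 297 now [ 452.9 -172.1    8.9] -1.7 w 48.4 F [-1.1 -0.3  1.8] t 49.02
```

```bash
python3 -m creep '[{"slide":[0,-5,0],"roll":0,"grip":1},{"slide":[0,-15,0],"roll":0,"grip":1},{"slide":[0,-30,0],"roll":0,"grip":1},{"slide":[0,-50,0],"roll":0,"grip":1},{"slide":[0,-75,0],"roll":0,"grip":1},{"slide":[0,-100,0],"roll":0,"grip":1},{"slide":[0,-125,0],"roll":0,"grip":1},{"slide":[0,-150,0],"roll":0,"grip":1},{"slide":[0,-175,0],"roll":0,"grip":1},{"slide":[0,-195,0],"roll":0,"grip":1},{"slide":[0,-206,0],"roll":0,"grip":1},{"slide":[0,-206,0],"roll":0,"grip":1},{"slide":[0,-206,0],"roll":0,"grip":1}]';python3 go.py 518 31 215 -1.6;python3 - <<'E'
from cyl import *
im=snapshot("scene");cv2.imwrite(f"pics/scene22.png",im[:,:,::-1])
cyl("scene","pics/scene22.png",[],(260,40,420,240),4,"pics/c22s.png")
E
```

```text
time: 50.1
tool_pos: [0.4528, -0.1719, 0.2145]
ee_rot: [-1.571, -0.0, -0.029]
wrist_force: [0.7, -0.1, -2.1]
width: 0.0487
slide [ 59.3  -0.5 204.7] roll -0.0 len 213 now [ 452.8 -171.9  214.5] -1.6 w 48.7 F [ 0.7 -0.1 -2.1] t 50.1
```

View pics/c22s.png

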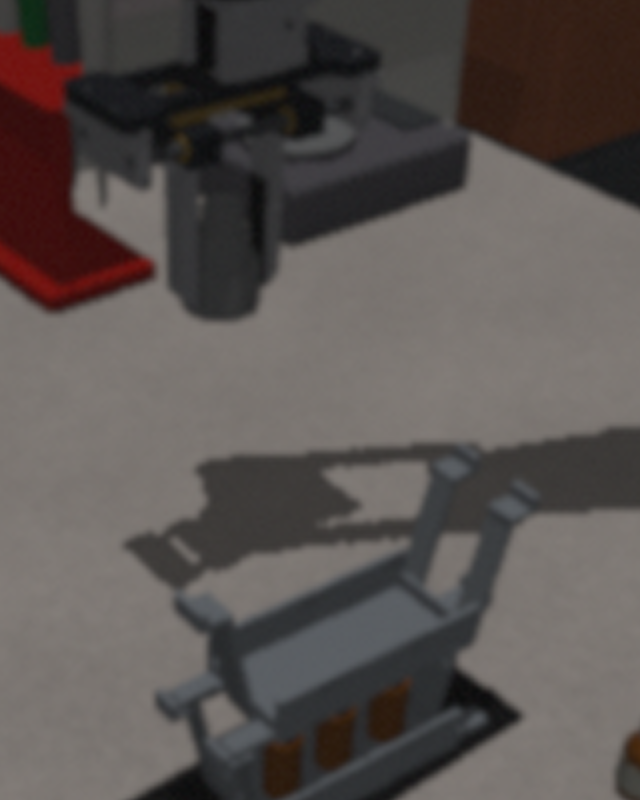

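```bash
python3 -m creep '[{"slide":[6,0,20],"roll":0,"grip":1},{"slide":[14,0,48],"roll":0,"grip":1},{"slide":[23,0,78],"roll":0,"grip":1},{"slide":[32,0,108],"roll":0,"grip":1},{"slide":[40,0,138],"roll":0,"grip":1},{"slide":[48,0,168],"roll":0,"grip":1},{"slide":[56,0,190],"roll":0,"grip":1},{"slide":[59,0,201],"roll":0,"grip":1},{"slide":[59,0,204],"roll":0,"grip":1},{"slide":[59,0,204],"roll":0,"grip":1},{"slide":[59,0,204],"roll":0,"grip":1}]';python3 -m creep '[{"slide":[0,10,0],"roll":0,"grip":1},{"slide":[0,25,0],"roll":0,"grip":1},{"slide":[0,40,0],"roll":0,"grip":1},{"slide":[0,55,0],"roll":0,"grip":1},{"slide":[0,65,0],"roll":0,"grip":1},{"slide":[0,70,0],"roll":0,"grip":1},{"slide":[0,70,0],"roll":0,"grip":1},{"slide":[0,70,0],"roll":0,"grip":1},{"slide":[0,70,0],"roll":0,"grip":1}]';python3 go.py 518 30.5 101 -1.6;python3 - <<'E'
from cyl import *
for c in("scene","top"):
    im=snapshot(c);cv2.imwrite(f"pics/{c}23.png",im[:,:,::-1])
cyl("scene","pics/scene23.png",[],(270,100,410,240),5,"pics/c23s.png")
E
```

```text
time: 51.07
tool_pos: [0.5171, 0.0293, 0.2138]
ee_rot: [-1.572, 0.002, -0.03]
wrist_force: [0.5, 0.1, -2.4]
width: 0.0483
time: 51.82
tool_pos: [0.5183, 0.03, 0.1456]
ee_rot: [-1.571, -0.002, -0.029]
wrist_force: [0.7, -0.0, -2.6]
width: 0.0481
slide [-0.3 44.6  0.5] roll -0.1 len 45 now [518.3  30.  145.6] -1.7 w 48.1 F [ 0.7 -0.  -2.6] t 51.82
```

View pics/c23s.png

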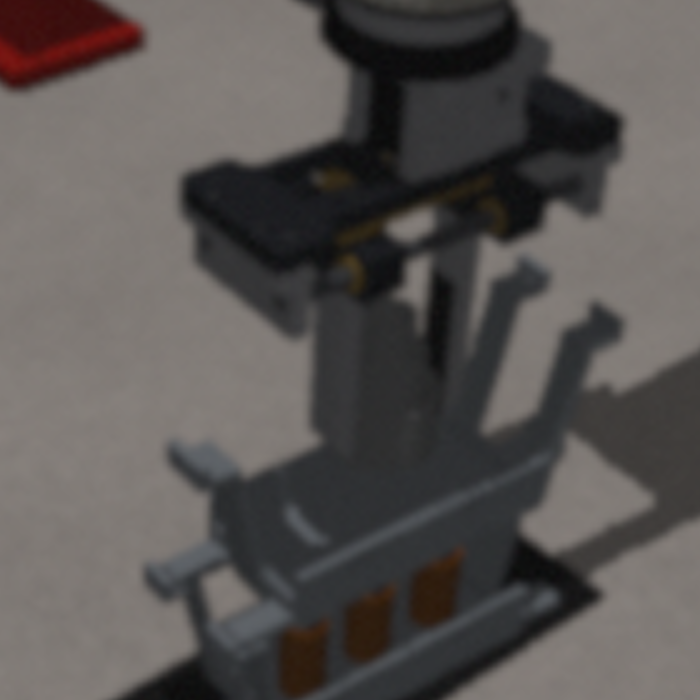

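Run:
```python
from cyl import *
im=cv2.resize(cv2.imread("pics/scene23.png"),None,fx=5,fy=5,interpolation=cv2.INTER_CUBIC)
yaw=np.deg2rad(-1.65);R=np.array([[np.cos(yaw),-np.sin(yaw)],[np.sin(yaw),np.cos(yaw)]])
for z,col in((.2426,(0,255,0)),(.2226,(0,255,255)),(.1976,(255,0,255))):
    L=np.array([[88.5,37.5],[88.5,-37.5],[-88.5,-37.5],[-88.5,37.5]])/1000
    P=proj("scene",np.c_[L@R.T+[.5183,.0300],np.full(4,z)])
    cv2.polylines(im,[np.int32(np.round(P*5+2))],True,col,1,cv2.LINE_AA)
cv2.imwrite("pics/b23.png",im[450:1150,1350:2100])
```

```text
(no output)
```

View pics/b23.png

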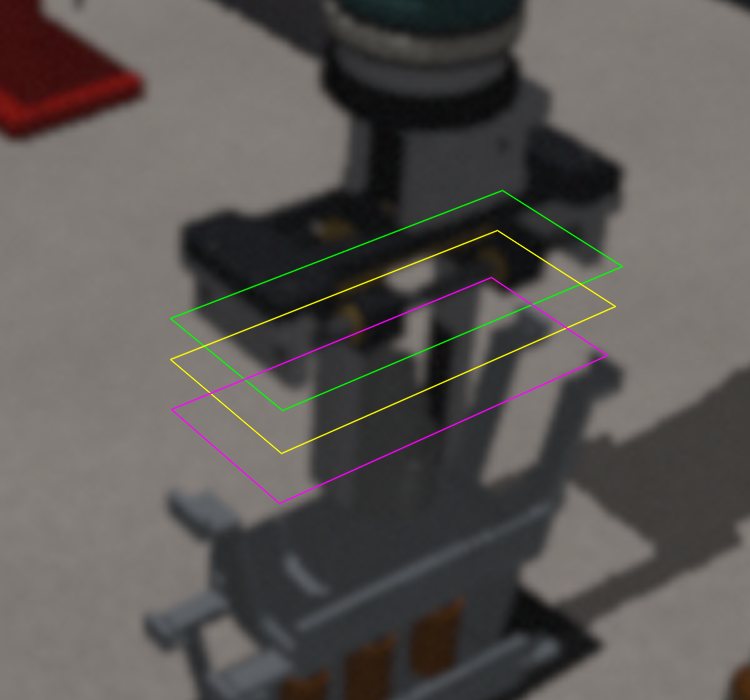

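```bash
python3 -m creep '[{"slide":[0,8,0.5],"roll":0,"grip":1},{"slide":[0,18,0.5],"roll":0,"grip":1},{"slide":[0,28,0.5],"roll":0,"grip":1},{"slide":[0,35,0.5],"roll":0,"grip":1},{"slide":[0,38,0.5],"roll":0,"grip":1},{"slide":[0,38,0.5],"roll":0,"grip":1},{"slide":[0,38,0.5],"roll":0,"grip":1},{"slide":[0,38,0.5],"roll":0,"grip":1}]';python3 go.py 518 30.5 100 -1.6;python3 - <<'E'
from cyl import *
for c in("scene","top"):
    im=snapshot(c);cv2.imwrite(f"pics/{c}24.png",im[:,:,::-1])
cyl("scene","pics/scene24.png",[],(270,100,410,240),5,"pics/c24s.png")
E
```

```text
time: 52.58
tool_pos: [0.5181, 0.0307, 0.107]
ee_rot: [-1.571, -0.001, -0.029]
wrist_force: [-0.2, -0.0, -3.0]
width: 0.0483
slide [-0.   7.  -0.2] roll -0.1 len 7 now [518.1  30.7 107. ] -1.7 w 48.3 F [-0.2 -0.  -3. ] t 52.58
```

View pics/c24s.png

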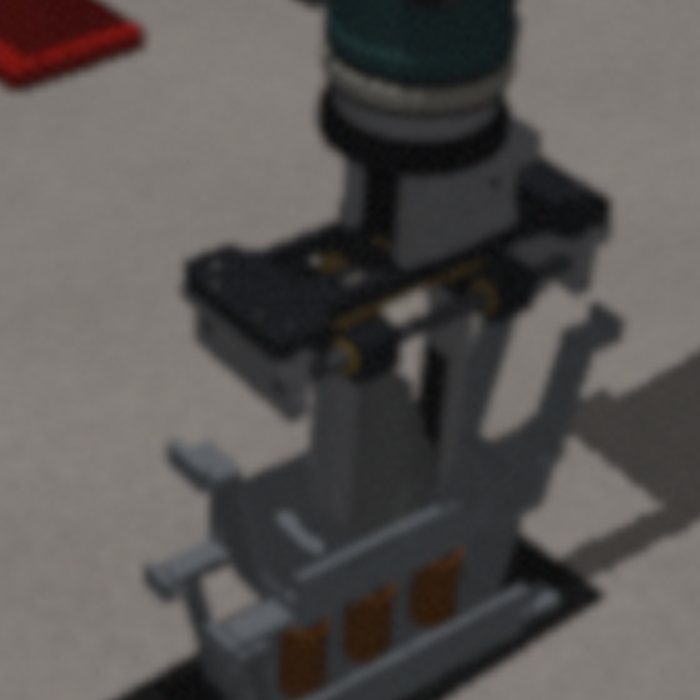

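```bash
python3 -m creep '[{"slide":[0,2,0],"roll":0,"grip":1},{"slide":[0,4,0],"roll":0,"grip":1},{"slide":[0,5.5,0],"roll":0,"grip":1},{"slide":[0,5.5,0],"roll":0,"grip":1},{"slide":[0,5.5,0],"roll":0,"grip":1}]';python3 -m creep '[{"slide":[0,0.5,0],"roll":0,"grip":1},{"slide":[0,0.8,0],"roll":0,"grip":1},{"slide":[0,0.8,0],"roll":0,"grip":1},{"slide":[0,0.8,0],"roll":0,"grip":1}]'
```

```text
time: 53.1
tool_pos: [0.5175, 0.0308, 0.1008]
ee_rot: [-1.571, 0.0, -0.029]
wrist_force: [0.6, 0.3, -1.9]
width: 0.0482
time: 53.43
tool_pos: [0.5177, 0.0308, 0.1003]
ee_rot: [-1.571, -0.0, -0.029]
wrist_force: [-0.2, 0.3, -2.2]
width: 0.0491
```

```bash
python3 -m creep '[{"slide":[0,0.4,0],"roll":0,"grip":1},{"slide":[0,0.8,0],"roll":0,"grip":1},{"slide":[0,0.8,0],"roll":0,"grip":1},{"slide":[0,0.8,0],"roll":0,"grip":1}]'
```

```text
time: 53.77
tool_pos: [0.5178, 0.0307, 0.1001]
ee_rot: [-1.571, -0.001, -0.029]
wrist_force: [-1.9, -0.3, 2.3]
width: 0.0482
```

```bash
python3 -m creep '[{"slide":[0,-0.5,0],"roll":0,"grip":0.46},{"slide":[0,-0.5,0],"roll":0,"grip":0.4},{"slide":[0,-0.5,0],"roll":0,"grip":0.3},{"slide":[0,-0.5,0],"roll":0,"grip":0.25},{"slide":[0,-0.5,0],"roll":0,"grip":0.25},{"slide":[0,-0.5,0],"roll":0,"grip":0.25},{"slide":[0,-10,0],"roll":0,"grip":0.25},{"slide":[0,-30,0],"roll":0,"grip":0.25},{"slide":[0,-60,0],"roll":0,"grip":0.25},{"slide":[0,-95,0],"roll":0,"grip":0.25},{"slide":[0,-130,0],"roll":0,"grip":0.25},{"slide":[0,-150,0],"roll":0,"grip":0.25},{"slide":[0,-150,0],"roll":0,"grip":0.25}]';python3 go.py 450 -300 260;python3 - <<'E'
from cyl import *
im=snapshot("scene");cv2.imwrite(f"pics/scene25.png",im[:,:,::-1])
cyl("scene","pics/scene25.png",[],(270,100,410,260),4,"pics/c25s.png")
E
```

```text
time: 54.85
tool_pos: [0.5202, 0.0307, 0.2568]
ee_rot: [-1.571, -0.013, -0.029]
wrist_force: [0.3, -0.5, 0.9]
width: 0.0702
slide [ -60.7   -3.2 -332.6] roll 0.0 len 338 now [520.2  30.7 256.8] -1.7 w 70.2 F [ 0.3 -0.5  0.9] t 54.85
```

View pics/c25s.png

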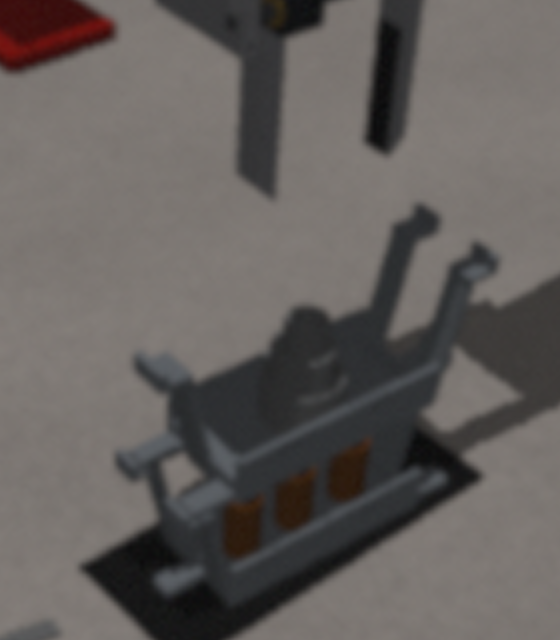

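Nest stands in the upper tray. Move clear and make a final check from above.

```bash
python3 -m creep '[{"slide":[-10,-5,-30],"roll":0,"grip":0.25},{"slide":[-20,-5,-70],"roll":0,"grip":0.25},{"slide":[-30,-5,-110],"roll":0,"grip":0.25},{"slide":[-40,-5,-150],"roll":0,"grip":0.25},{"slide":[-50,-5,-190],"roll":0,"grip":0.25},{"slide":[-60,-5,-230],"roll":0,"grip":0.25},{"slide":[-60,-5,-270],"roll":0,"grip":0.25},{"slide":[-60,-5,-300],"roll":0,"grip":0.25},{"slide":[-60,-5,-330],"roll":0,"grip":0.25},{"slide":[-60,-5,-332],"roll":0,"grip":0.25},{"slide":[-60,-5,-332],"roll":0,"grip":0.25},{"slide":[-60,-5,-332],"roll":0,"grip":0.25}]';python3 - <<'E'
from ov import *
for c in("scene","top"):
    im=snapshot(c);cv2.imwrite(f"pics/{c}26.png",im[:,:,::-1])
P=[(517.6,30.3,87,178.4),(517.6,30.3,3,-1.6)]
ov("top","pics/top26.png",P,(270,160,345,285),5,"pics/f_t.png")
ov("top","pics/top26.png",[],(270,160,345,285),5,"pics/f_tn.png")
ov("scene","pics/scene26.png",[],(280,150,420,260),5,"pics/f_s.png")
a=np.hstack([cv2.imread("pics/f_t.png"),cv2.imread("pics/f_tn.png")]);cv2.imwrite("pics/f_tt.png",cv2.resize(a,None,fx=.95,fy=.95))
E
```

```text
time: 55.9
tool_pos: [0.4477, -0.2986, 0.2529]
ee_rot: [-1.568, 0.002, -0.029]
wrist_force: [0.5, 0.7, 0.4]
width: 0.0708
```

View pics/f_tt.png

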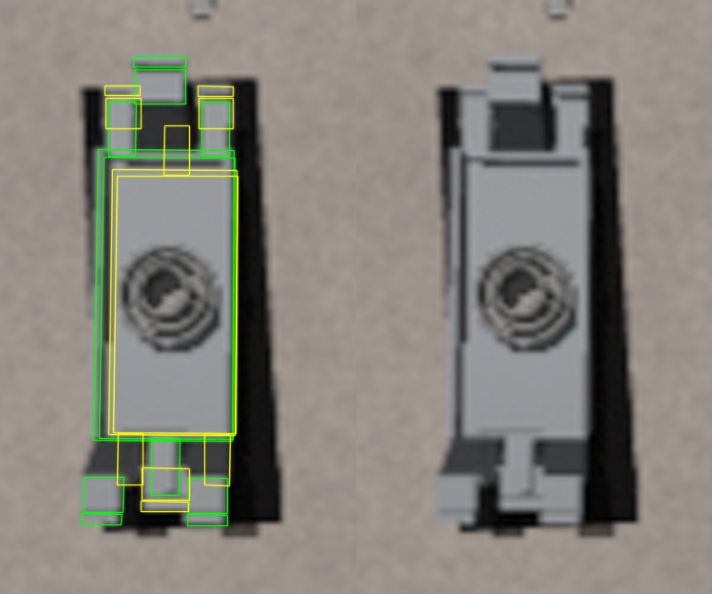

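View pics/f_s.png

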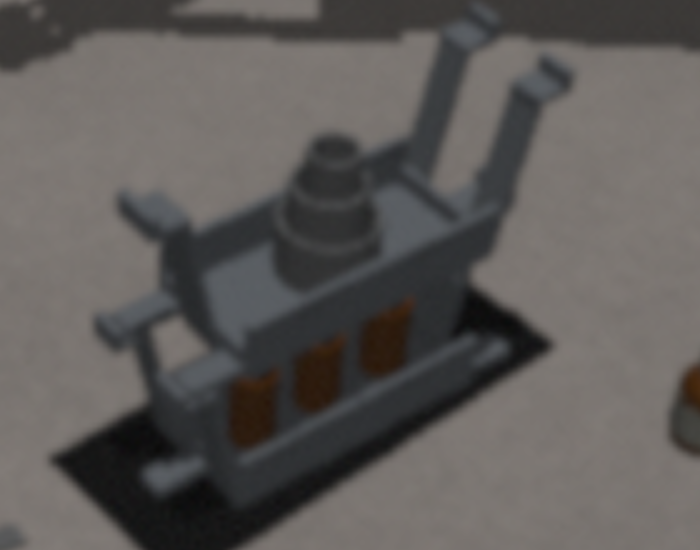

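View pics/top26.png

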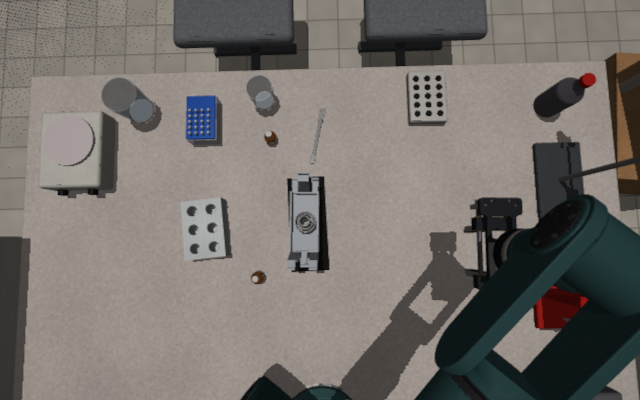

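```bash
python3 -m creep '[{"slide":[0,0,0],"roll":0,"grip":0.25},{"slide":[0,0,0],"roll":0,"grip":0.25},{"slide":[0,0,0],"roll":0,"grip":0.25},{"slide":[0,0,0],"roll":0,"grip":0.25}]'; python3 -c "
from bench import ticket
print(ticket.close_job())"
```

```text
time: 56.33
tool_pos: [0.4483, -0.2988, 0.2548]
ee_rot: [-1.571, -0.0, -0.028]
wrist_force: [-0.4, 0.5, -0.6]
width: 0.0707
the job is handed in; nothing more can be done
None
```

The job is done and handed in at 56 s; no verdict was reported. I moved the three vials in the block into the lower tray and set the upper tray, turned end for end, on its uprights. I then nested the three cups on the table and stood the nest in the upper tray.

- **Final pictures:** they show the block empty and the vials standing under the upper tray. The upper tray matches its expected pose to within about 2 mm, and the cups stand upright and nested inside it. The bottles and spatula look unmoved. The feet and seats at the robot's end of the stack were hidden, so I judged that end by the tray being level and by the contact height.
- **Force and height:** the upper tray touched down at 94.6 mm tool height, against 94.7 mm expected, with a contact force of about 4 N.
- **Disagreements:** the two cameras differed by 2–3 mm in y for the lower tray, so I aligned the upper tray relative to it. My first automatic image fit was unreliable where the arm blocked the view. The grip width on the middle cup read about 2 mm less than its 38 mm diameter, and I did not find out why.

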